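# Scoop valve bodies into a sample jar and stopper it

## Task

Fill the sample jar: take the steel scoop by its handle, scoop valve bodies out of the blue bin and tip at least three of them into the glass jar, without touching the valve bodies with the gripper. Then stand the scoop back on its grey rest, and after that put the stopper gently into the jar's mouth, straight and fully home. No valve body may be left anywhere but in the jar or the bin, and leave the other things on the bench where they are.

Things in the scene. Friction and masses are not known exactly. Their poses are not given: they have to be found in the camera images.
- bin: Blue open picking bin fixed to the bench, inside 240 (x) x 90 (y), walls 5 thick. Origin under its centre, z up; inner floor at z = 6. Side walls 42 tall, the end wall at +x 50, the low end wall at -x 22. The valves start in its +x half (x from 15 to 120)
- scoop: Steel hand scoop, black handle. Origin under the middle of its flat pan, x to the open lip, z up. Pan 85 (x) x 80 (y), floor 2 thick; side walls 34 tall, x -42 to 25; back wall 40 tall at x -42. Handle: straight bar 18 (y) x 22, 120 long, from (x -42, z 12) leaning 30 degrees from vertical towards -x to its top end at (x -102, z 116). 140 g. Starts on the rest, lip to the rest's +x
- scoop_grip (a point): Point on the handle's centre line, 30 short of its top end: (-87, 0, 90) in the scoop's frame
- scoop_lip (a point): Middle of the pan's open front edge: (42.5, 0, 1) in the scoop's frame
- scoop_pan (a point): 15 above the middle of the pan
- rest: Grey scoop rest fixed to the bench, slab 125 (x) x 115 (y) x 8 thick, with black ribs along its two sides (at y = +-54) 6 above the slab, 103 apart inside. Origin under its centre, x the way the scoop's lip points
- jar: Wide glass sample jar with a blue rim, clamped in a grey holder fixed to the bench. Outside 100 across, inside 92 across, rim 112 above the bench, inner floor at 18. Holder 128 across, 12 tall, with two clamp blocks at y = +-62, 30 tall. Origin under its centre, z up
- jar_rim (a point): Centre of the jar's mouth, at rim height
- jar_mid (a point): On the jar's axis, 48 above the bench
- pad: White round pad, 116 across, 10 thick, fixed to the bench; the stopper starts on it. Origin under its centre
- stopper: Black rubber stopper with a red knob, 0.16 kg, standing plug down. Origin at the centre of the plug's underside, z up. Plug tapers from 68 across at z = 0 to 82 at z = 30; flange 108 across from z = 30 to 38 that rests on the jar's rim; round knob 28 across from z = 38 to 74
- stopper_seat (a point): Centre of the underside of the stopper's flange, 30 above its origin
- stopper_knob (a point): On the knob's axis, 58 above the stopper's origin: where to grip
- valve0: Moulded valve body (one of six alike): orange ball 24 across with white stubs on both sides along its x axis, 30 long overall, 15 g, rolls a little. Origin at the ball's centre
- valve1: Moulded valve body (one of six alike): orange ball 24 across with white stubs on both sides along its x axis, 30 long overall, 15 g, rolls a little. Origin at the ball's centre
- valve2: Moulded valve body (one of six alike): orange ball 24 across with white stubs on both sides along its x axis, 30 long overall, 15 g, rolls a little. Origin at the ball's centre
- valve3: Moulded valve body (one of six alike): orange ball 24 across with white stubs on both sides along its x axis, 30 long overall, 15 g, rolls a little. Origin at the ball's centre
- valve4: Moulded valve body (one of six alike): orange ball 24 across with white stubs on both sides along its x axis, 30 long overall, 15 g, rolls a little. Origin at the ball's centre
- valve5: Moulded valve body (one of six alike): orange ball 24 across with white stubs on both sides along its x axis, 30 long overall, 15 g, rolls a little. Origin at the ball's centre
- screwdriver: Screwdriver, yellow handle, 170 long, lying on the bench; bystander
- wash_bottle: White wash bottle with a blue cap, 52 across, 100 tall, origin under its centre; bystander
- beaker: Clear plastic beaker, 60 across, 70 tall, origin under its centre; bystander
- gauge_block: Aluminium block 50 x 40 x 30 tall, origin under its centre; bystander
- slide_box: Green box 60 x 90 x 30 tall, origin under its centre; bystander
There are look-alikes about, which are no part of the job. What is shaped like the scoop but green or turquoise is not meant.

How it is judged:
On the way, in this order (a step that is already met when the one before it is completed fails the run):
1. at least one valve body is carried in the scoop, clear above the bin (((distance between valve0 and scoop_pan below 0.055 m and height (world z) of valve0 above 0.08 m) or (distance between valve1 and scoop_pan below 0.055 m and height (world z) of valve1 above 0.08 m) or (distance between valve2 and scoop_pan below 0.055 m and height (world z) of valve2 above 0.08 m) or (distance between valve3 and scoop_pan below 0.055 m and height (world z) of valve3 above 0.08 m) or (distance between valve4 and scoop_pan below 0.055 m and height (world z) of valve4 above 0.08 m) or (distance between valve5 and scoop_pan below 0.055 m and height (world z) of valve5 above 0.08 m))), for 0.2 s.
2. at least three valve bodies are in the jar ((distance between each of valve0, valve1, valve2 and jar_mid below 0.046 m or distance between each of valve0, valve1, valve3 and jar_mid below 0.046 m or distance between each of valve0, valve1, valve4 and jar_mid below 0.046 m or distance between each of valve0, valve1, valve5 and jar_mid below 0.046 m or distance between each of valve0, valve2, valve3 and jar_mid below 0.046 m or distance between each of valve0, valve2, valve4 and jar_mid below 0.046 m or distance between each of valve0, valve2, valve5 and jar_mid below 0.046 m or distance between each of valve0, valve3, valve4 and jar_mid below 0.046 m or distance between each of valve0, valve3, valve5 and jar_mid below 0.046 m or distance between each of valve0, valve4, valve5 and jar_mid below 0.046 m or distance between each of valve1, valve2, valve3 and jar_mid below 0.046 m or distance between each of valve1, valve2, valve4 and jar_mid below 0.046 m or distance between each of valve1, valve2, valve5 and jar_mid below 0.046 m or distance between each of valve1, valve3, valve4 and jar_mid below 0.046 m or distance between each of valve1, valve3, valve5 and jar_mid below 0.046 m or distance between each of valve1, valve4, valve5 and jar_mid below 0.046 m or distance between each of valve2, valve3, valve4 and jar_mid below 0.046 m or distance between each of valve2, valve3, valve5 and jar_mid below 0.046 m or distance between each of valve2, valve4, valve5 and jar_mid below 0.046 m or distance between each of valve3, valve4, valve5 and jar_mid below 0.046 m)), for 0.2 s.
3. the scoop stands on its rest, let go (horizontal distance between scoop and rest below 0.02 m and height (world z) of scoop below 0.014 m and angle between scoop's own z axis and vertical below 0.1 rad and linear speed of scoop below 0.02 m/s and contact force between the fingers and scoop below 0.1 N and (distance between each of valve0, valve1, valve2 and jar_mid below 0.046 m or distance between each of valve0, valve1, valve3 and jar_mid below 0.046 m or distance between each of valve0, valve1, valve4 and jar_mid below 0.046 m or distance between each of valve0, valve1, valve5 and jar_mid below 0.046 m or distance between each of valve0, valve2, valve3 and jar_mid below 0.046 m or distance between each of valve0, valve2, valve4 and jar_mid below 0.046 m or distance between each of valve0, valve2, valve5 and jar_mid below 0.046 m or distance between each of valve0, valve3, valve4 and jar_mid below 0.046 m or distance between each of valve0, valve3, valve5 and jar_mid below 0.046 m or distance between each of valve0, valve4, valve5 and jar_mid below 0.046 m or distance between each of valve1, valve2, valve3 and jar_mid below 0.046 m or distance between each of valve1, valve2, valve4 and jar_mid below 0.046 m or distance between each of valve1, valve2, valve5 and jar_mid below 0.046 m or distance between each of valve1, valve3, valve4 and jar_mid below 0.046 m or distance between each of valve1, valve3, valve5 and jar_mid below 0.046 m or distance between each of valve1, valve4, valve5 and jar_mid below 0.046 m or distance between each of valve2, valve3, valve4 and jar_mid below 0.046 m or distance between each of valve2, valve3, valve5 and jar_mid below 0.046 m or distance between each of valve2, valve4, valve5 and jar_mid below 0.046 m or distance between each of valve3, valve4, valve5 and jar_mid below 0.046 m)), for 0.2 s.
4. the stopper sits in the jar, let go (horizontal distance between stopper and jar below 0.01 m and angle between stopper's own z axis and vertical below 0.06 rad and z of stopper_seat in the frame of jar_rim below 0.004 m and linear speed of stopper below 0.02 m/s and contact force between the fingers and stopper below 0.1 N and (distance between each of valve0, valve1, valve2 and jar_mid below 0.046 m or distance between each of valve0, valve1, valve3 and jar_mid below 0.046 m or distance between each of valve0, valve1, valve4 and jar_mid below 0.046 m or distance between each of valve0, valve1, valve5 and jar_mid below 0.046 m or distance between each of valve0, valve2, valve3 and jar_mid below 0.046 m or distance between each of valve0, valve2, valve4 and jar_mid below 0.046 m or distance between each of valve0, valve2, valve5 and jar_mid below 0.046 m or distance between each of valve0, valve3, valve4 and jar_mid below 0.046 m or distance between each of valve0, valve3, valve5 and jar_mid below 0.046 m or distance between each of valve0, valve4, valve5 and jar_mid below 0.046 m or distance between each of valve1, valve2, valve3 and jar_mid below 0.046 m or distance between each of valve1, valve2, valve4 and jar_mid below 0.046 m or distance between each of valve1, valve2, valve5 and jar_mid below 0.046 m or distance between each of valve1, valve3, valve4 and jar_mid below 0.046 m or distance between each of valve1, valve3, valve5 and jar_mid below 0.046 m or distance between each of valve1, valve4, valve5 and jar_mid below 0.046 m or distance between each of valve2, valve3, valve4 and jar_mid below 0.046 m or distance between each of valve2, valve3, valve5 and jar_mid below 0.046 m or distance between each of valve2, valve4, valve5 and jar_mid below 0.046 m or distance between each of valve3, valve4, valve5 and jar_mid below 0.046 m)), for 0.2 s.
At the end, for the whole second after the job is handed in: At least three valve bodies are in the jar and every other one is in the bin; the scoop stands flat on its rest, within 20 mm of its middle; the stopper is in the jar's mouth, within 10 mm of its axis and upright within 0.06 rad, its flange within 4 mm of the rim; both are let go and at rest (all of step 4 and horizontal distance between scoop and rest below 0.02 m and height (world z) of scoop below 0.014 m and angle between scoop's own z axis and vertical below 0.1 rad and linear speed of scoop below 0.02 m/s and contact force between the fingers and scoop below 0.1 N and (distance between valve0 and jar_mid below 0.046 m or (x of valve0 in the frame of bin between -0.12 and 0.12 m and y of valve0 in the frame of bin between -0.045 and 0.045 m and z of valve0 in the frame of bin below 0.05 m)) and (distance between valve1 and jar_mid below 0.046 m or (x of valve1 in the frame of bin between -0.12 and 0.12 m and y of valve1 in the frame of bin between -0.045 and 0.045 m and z of valve1 in the frame of bin below 0.05 m)) and (distance between valve2 and jar_mid below 0.046 m or (x of valve2 in the frame of bin between -0.12 and 0.12 m and y of valve2 in the frame of bin between -0.045 and 0.045 m and z of valve2 in the frame of bin below 0.05 m)) and (distance between valve3 and jar_mid below 0.046 m or (x of valve3 in the frame of bin between -0.12 and 0.12 m and y of valve3 in the frame of bin between -0.045 and 0.045 m and z of valve3 in the frame of bin below 0.05 m)) and (distance between valve4 and jar_mid below 0.046 m or (x of valve4 in the frame of bin between -0.12 and 0.12 m and y of valve4 in the frame of bin between -0.045 and 0.045 m and z of valve4 in the frame of bin below 0.05 m)) and (distance between valve5 and jar_mid below 0.046 m or (x of valve5 in the frame of bin between -0.12 and 0.12 m and y of valve5 in the frame of bin between -0.045 and 0.045 m and z of valve5 in the frame of bin below 0.05 m))); the robot touches nothing.
It fails at once if a valve body is touched by the gripper's fingers (contact force between the fingers and valve0 above 0.5 N or contact force between the fingers and valve1 above 0.5 N or contact force between the fingers and valve2 above 0.5 N or contact force between the fingers and valve3 above 0.5 N or contact force between the fingers and valve4 above 0.5 N or contact force between the fingers and valve5 above 0.5 N).
It fails at once if the stopper is pushed or dropped hard onto the glass jar (over 60 N) (contact force between stopper and jar above 60 N).
It fails at once if a bystander is moved by more than 30 mm (distance of any of screwdriver, wash_bottle, beaker, gauge_block, slide_box from where it was at the start of the episode above 0.03 m).
It also fails if it takes over 72 s, if anything falls off the work surface, if the arm or the gripper's body presses on something with over 40 N, if the wrist force passes 120 N, or if a joint passes its speed limit or range.

## Robot

A 6-joint arm with a two-finger parallel gripper is mounted at the origin on the work surface. World frame = base frame: x ahead of the robot, y to its left, z up, the work surface at z = 0. Lengths are in m, angles in rad, forces in N, time in s.
With the tool pointing down it reaches from about 0.275 to 0.825 m from the base axis. Payload 5.2 kg.
Tool frame: the origin (TCP) lies on the front face of the gripper's body, between the roots of the fingers; the fingertips stand env.tips_ahead ahead of it and the grasp point (between the pads) lies 65 mm ahead of it (env.tips_ahead is the distance from the TCP to the fingertips, in m); z points along the fingers, y is the direction in which the jaws open and shut (so a half turn about z gives the same grasp; the last joint's range is limited). The gripper opens to 93 mm and grips with 3 to 60 N. Pads are 15 mm wide; open, the fingers measure 128 mm over their backs; the gripper's body (75 mm by 188 mm) begins 65 mm behind the grasp point.
Start: joints at [-1.528, 0.259, 1.535, -0, 1.348, -0.203], TCP at [0.134, -0.533, 0.303] pointing down, gripper open.
Joint ranges: [-3.14, 3.14], [-0.91, 2.08], [0.19, 2.58], [-1.22, 4.36], [0.22, 2.71], [-3.12, 3.12]. Speed limits (rad/s): [2.57, 2.57, 3.14, 3.14, 3.14, 3.14].

## Interface

Orientations are given as a unit quaternion [x, y, z, w].
In Python, from cell import env gives the robot as it stands.
- The arm moves only by the tool servo_tool, never from a script. Its argument "rows" is a list that holds one entry, the list of rows, each a list of 5 numbers: the gripper command: -1 is shut, 1 is fully open, values between are in proportion, then the shift along the tool's x, y, z in cm, then the turn about the tool's z in rad. In form: [[[gripper, dx, dy, dz, twist], ...]]. A call has exactly 5 rows; each row is the pose to reach, as a shift and turn from the pose commanded when the call began, along the tool's axes at that moment; what a row does not reach only later rows make up. A row lasts 1/12 s, in which the tool goes at most 41.7 mm and 7.16 degrees, less where a joint would pass 70% of its speed; a pose out of reach is approached as far as the arm can. A call with a gripper value outside its range is refused whole. The fingers move at their own pace and stop on an object; the grip force is fixed at half the most. Time passes only in rows, so rows that repeat a pose let the fingers close, or fill a call up. It gives the time, the measured TCP pose, the force and the opening at its end, in the units of the state.
- env.sense(): the state, without advancing time (a new reading comes with each control period).
- env.grab_frame(name): name is "side" or "top"; returns a dict with "color" (400x640x3 uint8, blue, green, red), "vfov" (degrees; the focal length in pixels is half the picture's height over the tangent of half this angle, whatever the lens; pixels are square), "cx", "cy" (the principal point, pixels), "k1" (the pictures are not rectified: a ray, as slopes to the right and down, at radius r is drawn at 1 + k1 r^2 times it, then the intrinsics apply), "extrinsics" (4x4, takes a point from world to camera coordinates). Camera axes: x right, y down, z forward; pixel columns grow to the right and rows downward; lengths in m; the calibration is good to about 2 mm. A picture is of the moment at which its call begins. There is no depth.
- env.job_done(): hands the job in, once; it reports no verdict.
The state is a dict: "time_s": time; "qpos": joint angles; "joint_velocities": joint speeds; "joint_torque": joint torques, N m; "position": TCP position; "tcp_rot": TCP orientation; "ft_force": force on the tool from outside, world axes, zero at the start; "torque": the same for the moment, N m; "width": finger opening in m.
Only numpy, scipy, OpenCV 4.12 (cv2) and the standard library are available. Lean on these libraries where they do the work, as an engineer would, in place of code of your own. Each camera call takes 0.05 s, during which the arm holds its last target. There are 200 camera calls.

## Working session

There is one attempt and no reset: what is moved stays moved. The work goes in short steps, Python scripts to look and compute and a tool call to move; the robot and the scene stay as the last step left them, time stands still between calls to the robot, and variables do not carry over. Pictures are saved under pics/ and viewed, about 8 in all and at most 12, crops included, and the job is handed in when it is done.

Besides the shell and the picture viewer there is one more tool, called by a JSON object that holds its "op" and its "data", one argument or row to a line. servo_tool: Moves the arm, as the interface text tells. Its arguments: {"type":"object","properties":{"rows":{"type":"array","items":{"type":"array","items":{"type":"array","items":{"type":"number"}}}}},"required":["rows"]}

```bash
ls; mkdir -p pics
cat > h.py <<'E'
import numpy as np, cv2
from cell import env
def cam(n):
    f=env.grab_frame(n); c=f["color"]; H=c.shape[0]
    f["f"]=H/2/np.tan(np.radians(f["vfov"])/2); f["E"]=np.array(f["extrinsics"]); return f
def rays(f,uv):
    uv=np.atleast_2d(np.float64(uv)); d=(uv-[f["cx"],f["cy"]])/f["f"]; s=d.copy()
    for _ in range(30): s=d/(1+f["k1"]*(s**2).sum(1,keepdims=True))
    R=f["E"][:3,:3]; o=-R.T@f["E"][:3,3]
    return o,np.c_[s,np.ones(len(s))]@R
def onplane(f,uv,z):
    o,d=rays(f,uv); return o+d*((z-o[2])/d[:,2])[:,None]
def proj(f,P):
    p=np.atleast_2d(P)@f["E"][:3,:3].T+f["E"][:3,3]; s=p[:,:2]/p[:,2:]
    s=s*(1+f["k1"]*(s**2).sum(1,keepdims=True)); return s*f["f"]+[f["cx"],f["cy"]]
def tri(f1,u1,f2,u2):
    o1,d1=rays(f1,u1);o2,d2=rays(f2,u2);d1=d1[0];d2=d2[0]
    t=np.linalg.lstsq(np.c_[d1,-d2],o2-o1,rcond=None)[0]
    a,b=o1+t[0]*d1,o2+t[1]*d2; return (a+b)/2,np.linalg.norm(a-b)
E
python3 - <<'E'
from h import *
print(env.sense(),env.tips_ahead)
for n in("side","top"):
    f=cam(n);cv2.imwrite(f"pics/{n}0.png",f["color"]);print(n,f["f"],f["k1"],f["cx"],f["cy"],np.round(f["E"],3).tolist())
E
```

```text
pics
{'time_s': 0.0, 'qpos': array([-1.52778303e+00,  2.59287504e-01,  1.53608474e+00,  3.15141028e-06,
        1.34796898e+00, -2.02790349e-01]), 'joint_velocities': array([-7.76553715e-04,  1.12974648e-03, -7.09271928e-04, -1.24228783e-03,
        7.70245304e-05,  6.43330138e-04]), 'joint_torque': array([-5.77797764e-04, -4.37308359e+01, -2.84002519e+01,  7.17913778e-02,
        4.15575737e-02, -1.65328920e-04]), 'position': array([ 0.13384618, -0.53305804,  0.30194677]), 'tcp_rot': array([ 9.92456736e-01,  1.22592261e-01,  7.13026115e-05, -8.71373944e-04]), 'ft_force': array([-0.23347609,  0.02029868,  0.2505717 ]), 'torque': array([ 0.02018288,  0.0309225 , -0.01316381]), 'width': 0.09306277186111728} 0.0841
side 393.79144627164754 -0.031832722010889096 323.2777030369689 205.57732493288125 [[-0.628, -0.778, -0.014, 0.361], [-0.566, 0.469, -0.678, 0.303], [0.535, -0.418, -0.735, 0.872], [0.0, 0.0, 0.0, 1.0]]
top 404.4797395398092 -0.03732731798628381 324.34294760357864 206.9737771077862 [[0.079, -0.997, 0.002, 0.055], [-0.976, -0.078, -0.203, 0.509], [0.203, 0.014, -0.979, 1.133], [0.0, 0.0, 0.0, 1.0]]
```

View pics/side0.png

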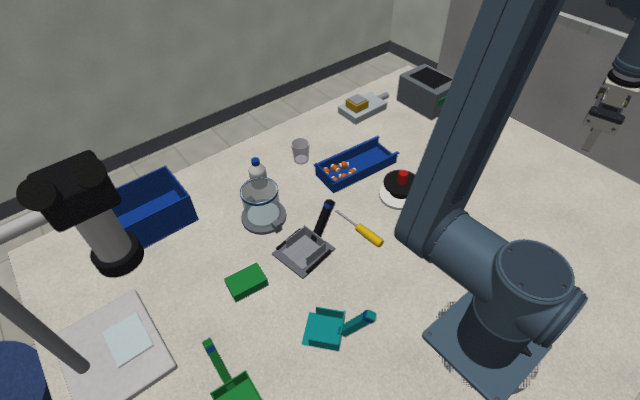

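View pics/top0.png

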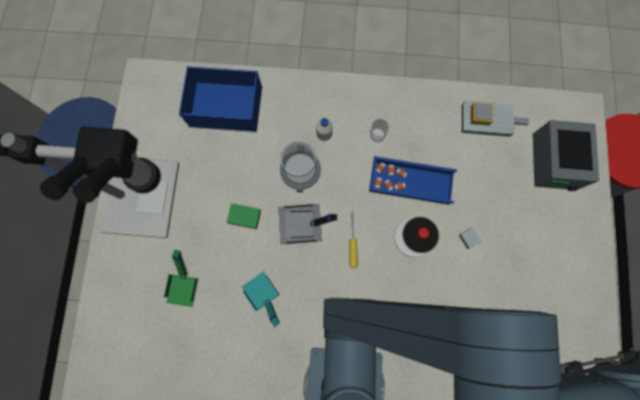

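The steel scoop is at side (305,250) / top (300,223). The look-alikes are turquoise at top (262,292) and green at (181,288), so they are ruled out by colour. The jar is at top (299,165), the bin at (413,180) with valves at its left end, and the stopper at (420,235). Next I enlarge to confirm.

Run:
```python
from h import *
t=cv2.imread("pics/top0.png");s=cv2.imread("pics/side0.png")
cv2.imwrite("pics/tc.png",cv2.resize(t[130:275,265:465],None,fx=4,fy=4,interpolation=cv2.INTER_CUBIC))
cv2.imwrite("pics/sc.png",cv2.resize(s[135:285,230:430],None,fx=4,fy=4,interpolation=cv2.INTER_CUBIC))
```

```text
(no output)
```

View pics/tc.png

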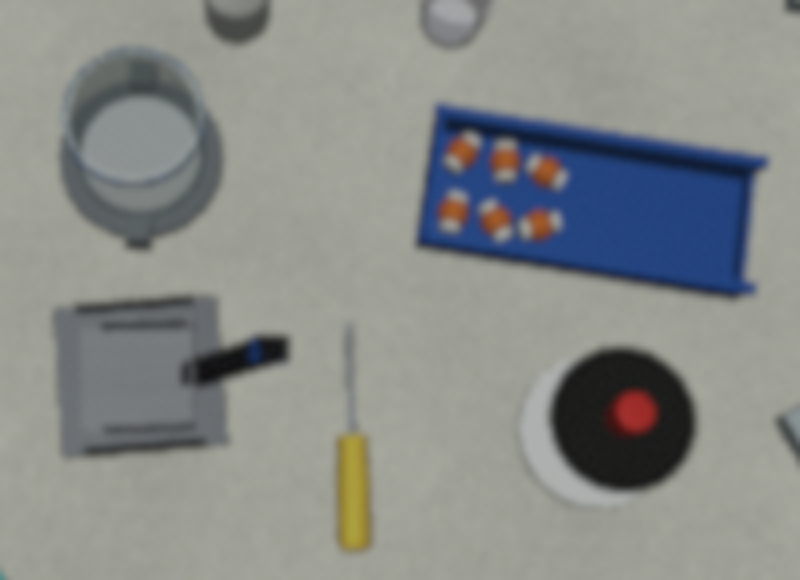

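View pics/sc.png

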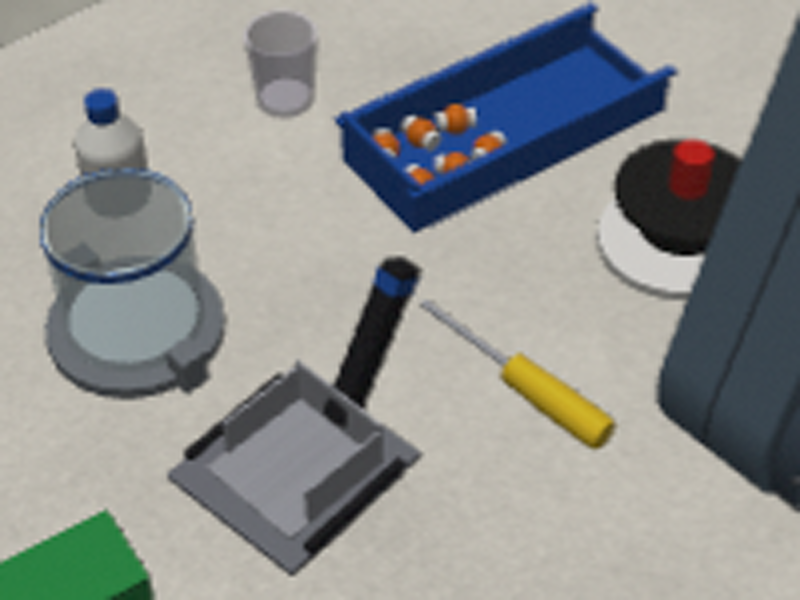

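The steel scoop is confirmed: grey pan at top crop (145,375), black handle with a blue band at (255,350), standing on the ribbed grey rest with its lip to image left (+y). The six valves sit at the bin's left end, top crop (440-570, 130-240). Now I measure positions.

Run:
```python
from h import *
T=cam("top");S=cam("side")
tc=lambda u,v:(265+u/4,130+v/4); sc=lambda u,v:(230+u/4,135+v/4)
def pr(n,x): print(n,np.round(np.asarray(x)*1000,1).tolist())
# rest slab corners
P=onplane(T,[tc(55,310),tc(213,297),tc(228,443),tc(65,457)],.008);pr("restT",P);pr("c",P.mean(0))
P2=onplane(S,[sc(168,475),sc(293,573),sc(421,455)],.008);pr("restS",P2);pr("c",(P2[0]+P2[2])/2)
# side-rib ends
# handle top / band
def mask(f,lo,hi,roi):
    h=cv2.cvtColor(f["color"],cv2.COLOR_BGR2HSV);m=cv2.inRange(h,np.array(lo),np.array(hi));z=np.zeros_like(m);x0,y0,x1,y1=roi;z[y0:y1,x0:x1]=m[y0:y1,x0:x1];return z
def cen(m):
    mo=cv2.moments(m,True);return mo["m10"]/mo["m00"],mo["m01"]/mo["m00"]
a=cen(mask(T,(100,120,40),(130,255,255),(322,210,340,226)));b=cen(mask(S,(100,120,40),(130,255,255),(320,196,340,212)))
p,e=tri(T,a,S,b);pr("band",p);print(e,a,b)
# knob
a=cen(mask(T,(0,150,150),(8,255,255),(400,215,450,250)));b=cen(mask(S,(0,150,150),(8,255,255),(380,160,420,190)))
p,e=tri(T,a,S,b);pr("knob",p);print(e,a,b)
# stopper flange top circle from black contour, top view
g=cv2.cvtColor(T["color"],cv2.COLOR_BGR2GRAY);m=np.zeros_like(g);m[210:260,395:445]=(g[210:260,395:445]<70)*255
m|=mask(T,(0,120,60),(8,255,255),(400,215,450,250))
c=max(cv2.findContours(m,0,2)[0],key=cv2.contourArea);el=cv2.fitEllipse(c);print("fl",el);pr("flange@48",onplane(T,el[0],.048))
m=mask(T,(0,0,170),(180,60,255),(380,205,445,262));c=max(cv2.findContours(m,0,2)[0],key=cv2.contourArea)
w=onplane(T,c[:,0].astype(float),.01); pr("pad bbox",[w.min(0),w.max(0)])
# jar rim by blue mask
for f,roi in((T,(278,138,322,190)),(S,(235,172,285,210))):
    m=mask(f,(98,60,40),(125,255,200),roi);ys,xs=np.nonzero(m);q=cv2.convexHull(np.c_[xs,ys].astype(np.int32));w=onplane(f,q[:,0].astype(float),.112)
    c,r=cv2.minEnclosingCircle((w[:,:2]*1000).astype(np.float32));el=cv2.fitEllipse((w[:,:2]*1000).astype(np.float32));print("jar",c,r,el)
# holder
# bin
P=onplane(T,[tc(437,104),tc(417,247)],.05);pr("binhi",P);P=onplane(T,[tc(768,160),tc(755,290)],.042);pr("binlo",P)
P=onplane(S,[sc(337,120),sc(414,193)],.05);pr("binhiS",P);P=onplane(S,[sc(592,6),sc(675,70)],.042);pr("binloS",P)
# valves
for f,roi in((T,(372,155,412,195)),(S,(315,155,365,185))):
    m=mask(f,(4,130,120),(18,255,255),roi);n,_,st,ce=cv2.connectedComponentsWithStats(m);k=[i for i in range(1,n) if st[i,4]>5];pr("valves",onplane(f,ce[k],.018))
```

```text
restT [[499.4, 234.0, 8.0], [519.0, 115.0, 8.0], [408.7, 94.7, 8.0], [388.5, 215.1, 8.0]]
c [453.9, 164.7, 8.0]
restS [[497.6, 235.5, 8.0], [385.4, 217.0, 8.0], [404.4, 96.7, 8.0]]
c [451.0, 166.1, 8.0]
band [457.5, 80.0, 120.9]
0.003693185415307798 (328.1904761904762, 217.95238095238096) (327.8666666666667, 205.66666666666666)
knob [444.4, -189.0, 85.2]
0.0011362349263232718 (423.1621621621622, 232.59459459459458) (403.04761904761904, 172.5952380952381)
fl ((420.28729248046875, 234.41845703125), (33.158294677734375, 34.68335723876953), 132.48880004882812)
flange@48 [[444.8, -189.2, 48.0]]
pad bbox [[387.6, -193.2, 10.0], [487.7, -124.9, 10.0]]Traceback (most recent call last):
  File "<stdin>", line 27, in <module>
TypeError: 'NoneType' object is not subscriptable
```

```bash
cat >> h.py <<'E'
tc=lambda u,v:(265+u/4,130+v/4); sc=lambda u,v:(230+u/4,135+v/4)
def pr(n,x): print(n,np.round(np.asarray(x)*1000,1).tolist())
def mask(f,lo,hi,roi):
    h=cv2.cvtColor(f["color"],cv2.COLOR_BGR2HSV);m=cv2.inRange(h,np.array(lo),np.array(hi));z=np.zeros_like(m);x0,y0,x1,y1=roi;z[y0:y1,x0:x1]=m[y0:y1,x0:x1];return z
def cen(m):
    mo=cv2.moments(m,True);return mo["m10"]/mo["m00"],mo["m01"]/mo["m00"]
def valves(f,roi,z):
    m=mask(f,(4,130,120),(18,255,255),roi);n,_,st,ce=cv2.connectedComponentsWithStats(m);k=[i for i in range(1,n) if st[i,4]>5];return onplane(f,ce[k],z),ce[k],st[k,4]
E
python3 - <<'E'
from h import *
T=cam("top");S=cam("side")
# jar rim extremes picked in crops: left,right,top,bottom of blue ring
for n,f,c,q in(("T",T,tc,[(64,115),(205,115),(135,48),(135,184)]),("S",S,sc,[(41,225),(192,222),(118,170),(112,278)])):
    w=onplane(f,[c(*a) for a in q],.112);pr("jar"+n,w);print(np.round((w[0]+w[1])/2*1000,1),np.round((w[2]+w[3])/2*1000,1))
pr("jarfloorT",onplane(T,tc(140,138),.018));pr("jarfloorS",onplane(S,sc(134,312),.018))
P=onplane(T,[tc(437,104),tc(417,247)],.05);pr("binhi",P);P=onplane(T,[tc(768,160),tc(755,290)],.042);pr("binlo",P)
P=onplane(S,[sc(337,120),sc(414,193)],.05);pr("binhiS",P);P=onplane(S,[sc(592,6),sc(675,70)],.042);pr("binloS",P)
pr("vT",valves(T,(372,155,412,195),.018)[0]);pr("vS",valves(S,(315,155,365,185),.018)[0])
# handle: dark pixels, central line in each view; top end
for n,f,roi in(("T",T,(308,208,340,230)),("S",S,(308,195,340,240))):
    h=cv2.cvtColor(f["color"],cv2.COLOR_BGR2HSV);x0,y0,x1,y1=roi;m=((h[...,2]<60)|((h[...,1]>120)&(h[...,0]>95)&(h[...,0]<130)))
    z=np.zeros(m.shape,np.uint8);z[y0:y1,x0:x1]=m[y0:y1,x0:x1]*255
    c=max(cv2.findContours(z,0,2)[0],key=cv2.contourArea);print(n,cv2.minAreaRect(c),cv2.boxPoints(cv2.minAreaRect(c)).round(1).tolist())
# predicted scoop grip / top in pixels for rest pose
x=np.array([-.165,.986,0]);c=np.array([.4525,.1654,.008]);Z=np.array([0,0,1])
for nm,a,b in(("foot",-.042,.012),("grip",-.087,.090),("top",-.102,.116),("lip",.0425,.001),("backtop",-.042,.04)):
    p=c+a*x+b*Z;pr(nm,p);print((proj(T,p)[0]-[265,130])*4,(proj(S,p)[0]-[230,135])*4)
E
```

```text
jarT [[620.7, 228.7, 112.0], [628.6, 128.5, 112.0], [675.0, 182.9, 112.0], [573.8, 173.5, 112.0]]
[624.6 178.6 112. ] [624.4 178.2 112. ]
jarS [[651.4, 220.2, 112.0], [589.3, 141.1, 112.0], [663.7, 151.7, 112.0], [580.2, 209.7, 112.0]]
[620.3 180.6 112. ] [621.9 180.7 112. ]
jarfloorT [[637.4, 181.2, 18.0]]
jarfloorS [[624.5, 178.1, 18.0]]
binhi [[672.0, -42.4, 50.0], [559.9, -33.6, 50.0]]
binlo [[651.1, -296.0, 42.0], [549.3, -287.4, 42.0]]
binhiS [[664.6, -37.6, 50.0], [565.3, -31.4, 50.0]]
binloS [[648.6, -294.6, 42.0], [546.8, -287.2, 42.0]]
vT [[648.5, -65.9, 18.0], [643.4, -99.6, 18.0], [637.9, -131.6, 18.0], [600.2, -62.2, 18.0], [595.6, -94.1, 18.0], [594.5, -128.1, 18.0]]
vS [[638.6, -135.5, 18.0], [646.8, -103.3, 18.0], [651.4, -75.1, 18.0], [599.4, -133.9, 18.0], [601.0, -99.7, 18.0], [604.1, -70.4, 18.0]]
T ((324.25, 219.25), (6.324554920196533, 23.084625244140625), 71.56504821777344) [[312.29998779296875, 219.89999389648438], [334.20001220703125, 212.60000610351562], [336.20001220703125, 218.60000610351562], [314.29998779296875, 225.89999389648438]]
S ((323.05841064453125, 216.97610473632812), (9.073202133178711, 37.4529914855957), 22.750974655151367) [[311.6000061035156, 232.5], [326.1000061035156, 198.0], [334.5, 201.5], [320.0, 236.0]]
foot [459.4, 124.0, 20.0]
[194.28173455 370.47781433] [336.84320938 413.82698905]
grip [466.9, 79.6, 98.0]
[255.64024771 346.59989802] [380.16531629 297.65204588]
top [469.3, 64.8, 124.0]
[277.95264459 337.91553291] [395.27542792 257.12875942]
lip [445.5, 207.3, 9.0]
[ 82.77625631 382.38760759] [249.09506483 502.33967681]
backtop [459.4, 124.0, 48.0]
[193.35383233 364.13061577] [335.50962371 387.44560152]
```

```bash
cat > plan.py <<'E'
import numpy as np, sys
from cell import env
# plan(waypoints) : waypoint = (x,y,z mm of TCP, yaw deg of tool x, gripper, max mm/row) ; prints calls of 5 rows
def start():
    s=env.sense(); q=s["tcp_rot"]; return [*(s["position"]*1000), np.degrees(2*np.arctan2(q[1],q[0]))]
def plan(wps,p=None):
    p=np.array(start() if p is None else p,float); print("from",p.round(1)); path=[]
    for x,y,z,w,g,v in wps:
        t=np.array([x,y,z,w],float); n=max(1,int(np.ceil(max(np.linalg.norm(t[:3]-p[:3])/v,abs(t[3]-p[3])/6.5))))
        path+=[(*(p+(t-p)*i/n),g) for i in range(1,n+1)]; p=t; 
    while len(path)%5: path.append(path[-1])
    b=start() if not path else None
    q=np.array(start())
    for k in range(0,len(path),5):
        a=np.radians(q[3]); X=np.array([np.cos(a),np.sin(a),0]);Y=np.array([np.sin(a),-np.cos(a),0]); rows=[]
        for r in path[k:k+5]:
            d=(np.array(r[:3])-q[:3])/10; rows.append([round(r[4],2),round(d@X,1),round(d@Y,1),round(-d[2],1),round(-np.radians(r[3]-q[3]),2)])
        print("[[%s]]"%",".join(str(x).replace(" ","") for x in rows).replace("-0.0,","0,"))
        l=rows[-1]; q=np.array([*(q[:3]+10*(l[1]*X+l[2]*Y)+[0,0,-10*l[3]]),q[3]-np.degrees(l[4])])
    print("end",q.round(1),"calls",len(path)//5)
E
python3 -c "
from plan import *
plan([(464,79,290,99.5,1,38),(464,79,290,99.5,1,38)])"
```

```text
from [ 133.9 -533.3  302.5   14.1]
[[[1,np.float64(2.5),np.float64(-2.7),np.float64(0.1),np.float64(-0.08)],[1,np.float64(4.9),np.float64(-5.4),np.float64(0.1),np.float64(-0.16)],[1,np.float64(7.4),np.float64(-8.1),np.float64(0.2),np.float64(-0.24)],[1,np.float64(9.9),np.float64(-10.8),np.float64(0.3),np.float64(-0.31)],[1,np.float64(12.3),np.float64(-13.5),np.float64(0.3),np.float64(-0.39)]]]
[[[1,np.float64(3.4),np.float64(-1.6),np.float64(0.1),np.float64(-0.08)],[1,np.float64(6.7),np.float64(-3.1),np.float64(0.2),np.float64(-0.16)],[1,np.float64(10.0),np.float64(-4.7),np.float64(0.2),np.float64(-0.24)],[1,np.float64(13.3),np.float64(-6.2),np.float64(0.3),np.float64(-0.32)],[1,np.float64(16.6),np.float64(-7.8),np.float64(0.4),np.float64(-0.39)]]]
[[[1,np.float64(3.7),np.float64(-0.2),np.float64(0.0),np.float64(-0.08)],[1,np.float64(7.3),np.float64(-0.4),np.float64(0.1),np.float64(-0.16)],[1,np.float64(11.0),np.float64(-0.6),np.float64(0.2),np.float64(-0.24)],[1,np.float64(14.6),np.float64(-0.7),np.float64(0.2),np.float64(-0.32)],[1,np.float64(18.3),np.float64(-0.9),np.float64(0.3),np.float64(-0.4)]]]
[[[1,np.float64(3.4),np.float64(1.2),np.float64(0.0),np.float64(-0.08)],[1,np.float64(6.9),np.float64(2.5),np.float64(0.1),np.float64(-0.15)],[1,np.float64(10.3),np.float64(3.7),np.float64(0.2),np.float64(-0.23)],[1,np.float64(13.8),np.float64(5.0),np.float64(0.2),np.float64(-0.31)],[1,np.float64(13.8),np.float64(5.0),np.float64(0.2),np.float64(-0.31)]]]
end [464.1  79.4 290.5  99.5] calls 4
```

{"op": "servo_tool", "data": {
  "rows": [
    [[1,2.5,-2.7,0.1,-0.08],[1,4.9,-5.4,0.1,-0.16],[1,7.4,-8.1,0.2,-0.24],[1,9.9,-10.8,0.3,-0.31],[1,12.3,-13.5,0.3,-0.39]]
  ]
}}

```text
time_s: 0.72
position: [0.2208, -0.3709, 0.2995]
tcp_rot: [0.949, 0.314, 0.0, -0.0]
ft_force: [0.5, -0.2, 0.9]
width: 0.0933
```

{"op": "servo_tool", "data": {
  "rows": [
    [[1,3.4,-1.6,0.1,-0.08],[1,6.7,-3.1,0.2,-0.16],[1,10,-4.7,0.2,-0.24],[1,13.3,-6.2,0.3,-0.32],[1,16.6,-7.8,0.4,-0.39]]
  ]
}}

```text
time_s: 1.13
position: [0.308, -0.2097, 0.296]
tcp_rot: [0.87, 0.492, 0.0, 0.0]
ft_force: [-0.3, 0.2, -0.0]
width: 0.0926
```

{"op": "servo_tool", "data": {
  "rows": [
    [[1,3.7,-0.2,0,-0.08],[1,7.3,-0.4,0.1,-0.16],[1,11,-0.6,0.2,-0.24],[1,14.6,-0.7,0.2,-0.32],[1,18.3,-0.9,0.3,-0.4]]
  ]
}}

```text
time_s: 1.55
position: [0.3953, -0.0484, 0.2931]
tcp_rot: [0.755, 0.656, 0.0, 0.001]
ft_force: [-0.3, -0.1, 0.2]
width: 0.0934
```

{"op": "servo_tool", "data": {
  "rows": [
    [[1,3.4,1.2,0,-0.08],[1,6.9,2.5,0.1,-0.15],[1,10.3,3.7,0.2,-0.23],[1,13.8,5,0.2,-0.31],[1,13.8,5,0.2,-0.31]]
  ]
}}

```text
time_s: 1.97
position: [0.4661, 0.0841, 0.2907]
tcp_rot: [0.643, 0.766, 0.002, -0.0]
ft_force: [0.3, -0.6, -0.1]
width: 0.0932
```

```bash
sed -i 's/rows.append(\[/rows.append([float(v) for v in [/; s/,2)\])$/,2)]])/' plan.py; grep -n append plan.py|tail -1; python3 -c "
from plan import *
plan([(464,79,163,99.5,1,32)])
print(env.sense()['time_s'])"
```

```text
17:            d=(np.array(r[:3])-q[:3])/10; rows.append([float(v) for v in [round(r[4],2),round(d@X,1),round(d@Y,1),round(-d[2],1),round(-np.radians(r[3]-q[3]),2)]])
from [466.1  84.1 290.7  99.9]
[[[1.0,-0.1,-0.1,3.2,0.0],[1.0,-0.2,-0.1,6.4,0.0],[1.0,-0.3,-0.2,9.6,0.01],[1.0,-0.5,-0.3,12.8,0.01],[1.0,-0.5,-0.3,12.8,0.01]]]
end [464.   78.6 162.7  99.4] calls 1
1.9667
```

{"op": "servo_tool", "data": {
  "rows": [
    [[1,0,0,3,0],[1,0,0,6,0],[1,0,0,9,0],[1,0,0,9,0],[1,0,0,9,0]]
  ]
}}

```text
time_s: 2.38
position: [0.4631, 0.0789, 0.2]
tcp_rot: [0.647, 0.763, -0.001, -0.002]
ft_force: [0.6, -0.4, 0.4]
width: 0.0933
```

Run:
```python
from h import *
print(env.sense()["position"],env.sense()["tcp_rot"])
T=cam("top");S=cam("side")
a=cv2.resize(S["color"][150:260,250:400],(800,587),interpolation=cv2.INTER_CUBIC);cv2.imwrite("pics/g1.png",a)
```

```text
[0.46312099 0.07888709 0.20002935] [ 0.64670173  0.76274058 -0.00119185 -0.00150132]
```

View pics/g1.png

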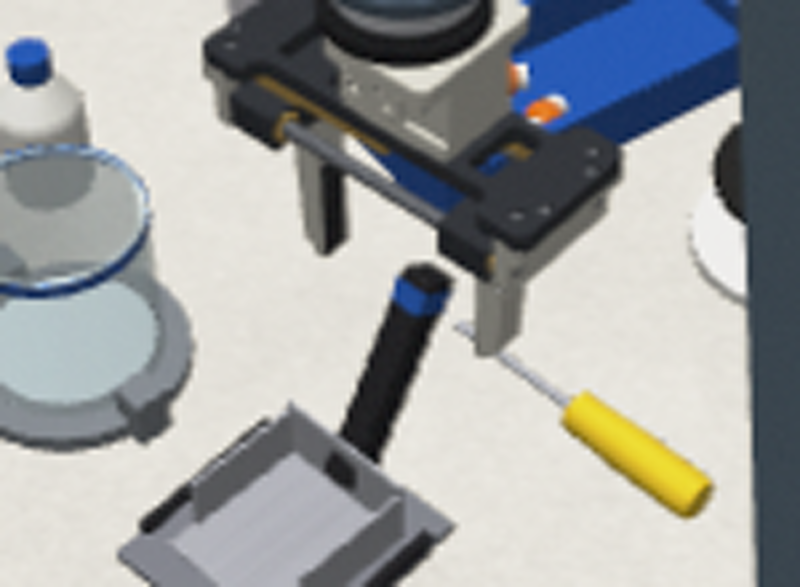

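The fingers straddle the handle (top end at picture (425,275)). I descend, close, then lift slightly.

{"op": "servo_tool", "data": {
  "rows": [
    [[1,0,0,2.5,0],[1,0,0,3.7,0],[-1,0,0,3.7,0],[-1,0,0,3.7,0],[-1,0,0,3.7,0]]
  ]
}}

```text
time_s: 2.9
position: [0.4653, 0.079, 0.1656]
tcp_rot: [0.647, 0.763, 0.001, 0.001]
ft_force: [0.8, 0.1, 0.6]
width: 0.0776
```

{"op": "servo_tool", "data": {
  "rows": [
    [[-1,0,0,0,0],[-1,0,0,0,0],[-1,0,0,-2,0],[-1,0,0,-4,0],[-1,0,0,-5,0]]
  ]
}}

```text
time_s: 3.32
position: [0.4651, 0.0792, 0.2162]
tcp_rot: [0.646, 0.763, 0.001, 0.001]
ft_force: [0.2, 0.1, -0.3]
width: 0.0446
```

Run:
```python
from h import *
s=env.sense();print(s["position"],s["width"],s["ft_force"],s["torque"])
T=cam("top");S=cam("side")
a=cv2.resize(S["color"][150:260,250:400],(800,587),interpolation=cv2.INTER_CUBIC);cv2.imwrite("pics/g2.png",a)
```

```text
[0.46511795 0.07918645 0.21620305] 0.044626315073902245 [ 0.18383956  0.10372504 -0.31459638] [-0.03527394 -0.16871487 -0.01829695]
```

View pics/g2.png

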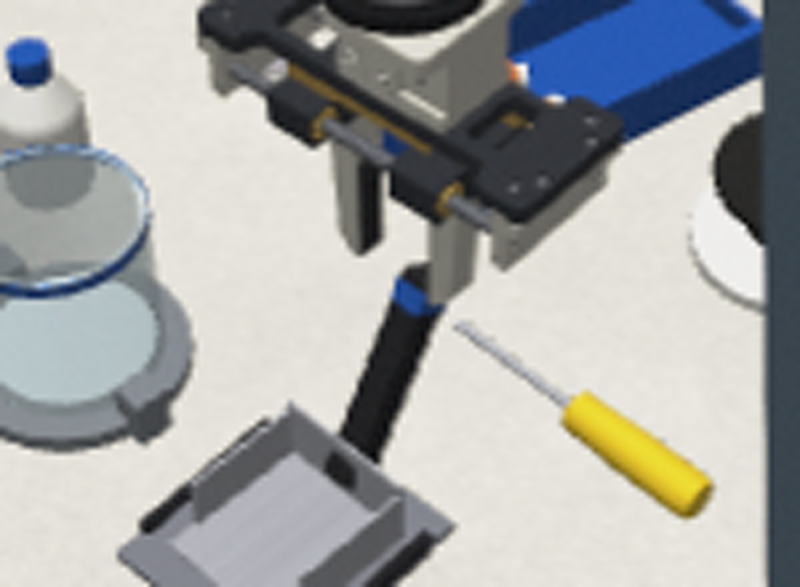

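The fingers need about 1 s to close, so I lifted too early. Nothing moved. I go back down and close fully.

{"op": "servo_tool", "data": {
  "rows": [
    [[-0.1,0,0,2,0],[-0.1,0,0,4,0],[-0.1,0,0,5.1,0],[-1,0,0,5.1,0],[-1,0,0,5.1,0]]
  ]
}}

```text
time_s: 3.83
position: [0.4634, 0.0792, 0.1618]
tcp_rot: [0.646, 0.763, -0.001, -0.001]
ft_force: [-0.3, 0.7, 0.3]
width: 0.0329
```

{"op": "servo_tool", "data": {
  "rows": [
    [[-1,0,0,0,0],[-1,0,0,0,0],[-1,0,0,0,0],[-1,0,0,0,0],[-1,0,0,0,0]]
  ]
}}

```text
time_s: 4.25
position: [0.4646, 0.0792, 0.1634]
tcp_rot: [0.646, 0.763, 0.0, 0.001]
ft_force: [-0.6, -0.4, 1.6]
width: 0.0175
```

{"op": "servo_tool", "data": {
  "rows": [
    [[-1,0,0,-1,0],[-1,0,0,-2,0],[-1,0,0,-3,0],[-1,0,0,-4,0],[-1,0,0,-4,0]]
  ]
}}

```text
time_s: 4.67
position: [0.4651, 0.0792, 0.2045]
tcp_rot: [0.646, 0.763, 0.001, 0.001]
ft_force: [-0.2, 0.4, -1.1]
width: 0.0177
```

Run:
```python
from h import *
s=env.sense();print(s["position"],s["width"],s["ft_force"],s["torque"])
T=cam("top");S=cam("side");cv2.imwrite("pics/t3.png",T["color"]);cv2.imwrite("pics/s3.png",S["color"])
a=cv2.resize(S["color"][150:260,250:400],(800,587),interpolation=cv2.INTER_CUBIC);cv2.imwrite("pics/g3.png",a)
```

```text
[0.46505326 0.07919078 0.20446546] 0.017748912003646367 [-0.21272338  0.37118646 -1.10192826] [-0.0918066  -0.11988426  0.01179007]
```

View pics/g3.png

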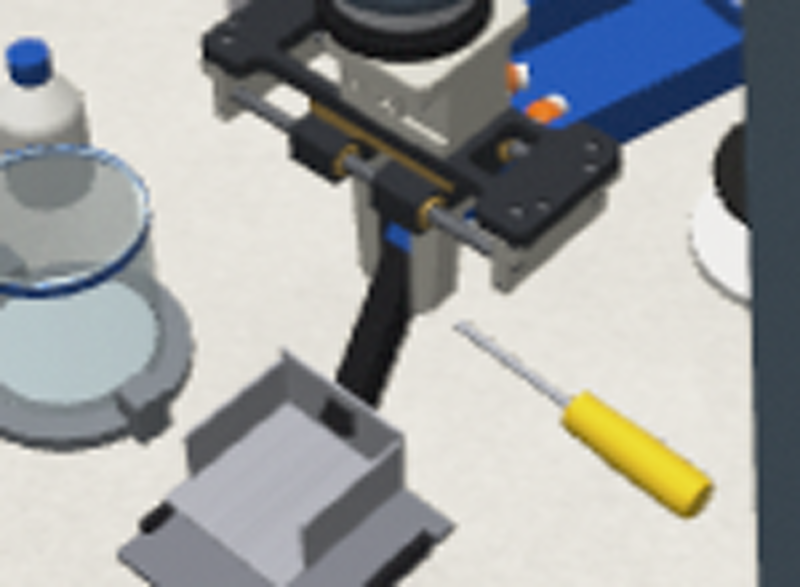

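```bash
cat >> h.py <<'E'
def scoop_pts(tcp,yaw,th,dx=0,dz=0):
    a=np.radians(yaw);X=np.array([np.cos(a),np.sin(a),0]);Y=np.array([-np.sin(a),np.cos(a),0]);Z=np.array([0,0,1.])
    t=np.radians(th);Xs=np.cos(t)*X-np.sin(t)*Z;Zs=np.cos(t)*Z+np.sin(t)*X
    G=np.array(tcp)-[0,0,.065];O=G-(-.087+dx)*Xs-(.09+dz)*Zs
    return lambda x,y,z:O+x*Xs+y*Y+z*Zs
E
python3 - <<'E'
from h import *
T=cam("top");S=cam("side");s=env.sense()
for th in(-10,0,10,20,30):
    p=scoop_pts(s["position"],99.6,th)
    for n,P in(("bl",p(-.042,.04,.04)),("br",p(-.042,-.04,.04)),("lipL",p(.0425,.04,0)),("lipR",p(.0425,-.04,0)),("htop",p(-.102,0,.116))):
        q=proj(S,P)[0];print(th,n,((q-[250,150])*[800/150,587/110]).round(),proj(T,P)[0].round(1),end=" ")
    print()
E
```

```text
-10 bl [394. 430.] [311.3 233.7] -10 br [270. 345.] [309.  205.6] -10 lipL [263. 583.] [279.9 237.6] -10 lipR [139. 490.] [278.1 210.1] -10 htop [431. 208.] [336.5 213. ] 
0 bl [406. 432.] [314.2 233.8] 0 br [282. 348.] [311.9 206. ] 0 lipL [286. 594.] [285.5 238.3] 0 lipR [165. 503.] [283.6 211.3] 0 htop [425. 208.] [334.9 212.9] 
10 bl [419. 429.] [317.6 233.9] 10 br [296. 346.] [315.2 206.2] 10 lipL [314. 596.] [292.1 238.7] 10 lipR [195. 507.] [290.1 212.1] 10 htop [418. 210.] [333.2 212.9] 
20 bl [434. 423.] [321.3 233.8] 20 br [311. 341.] [318.9 206.3] 20 lipL [345. 590.] [299.5 238.8] 20 lipR [227. 503.] [297.5 212.7] 20 htop [411. 214.] [331.3 213. ] 
30 bl [449. 414.] [325.2 233.7] 30 br [327. 333.] [322.8 206.2] 30 lipL [378. 576.] [307.6 238.7] 30 lipR [262. 492.] [305.5 212.8] 30 htop [404. 219.] [329.3 213.1]
```

{"op": "servo_tool", "data": {
  "rows": [
    [[-0.75,0,0,0,0],[-0.75,0,0,0,0],[-0.7,0,0,0,0],[-0.7,0,0,0,0],[-0.7,0,0,0,0]]
  ]
}}

```text
time_s: 5.28
position: [0.4641, 0.0792, 0.2026]
tcp_rot: [0.646, 0.763, -0.0, -0.0]
ft_force: [-0.1, 0.1, -1.2]
width: 0.0179
```

```bash
cat > df.py <<'E'
from h import *
import sys
S=cam("side")["color"];P=cv2.imread("pics/s3.png");d=cv2.absdiff(cv2.GaussianBlur(S,(5,5),0),cv2.GaussianBlur(P,(5,5),0))[205:265,265:330].max(2)
s=env.sense();print(s["width"],"ndiff",(d>25).sum(),s["torque"].round(3),s["position"].round(4))
if len(sys.argv)>1: cv2.imwrite(sys.argv[1],S)
E
python3 df.py
```

```text
0.01805409662250519 ndiff 39 [-0.15  -0.113  0.024] [0.4641 0.0792 0.2026]
```

{"op": "servo_tool", "data": {
  "rows": [
    [[-0.65,0,0,0,0],[-0.65,0,0,0,0],[-0.65,0,0,0,0],[-0.64,0,0,0,0],[-0.64,0,0,0,0]]
  ]
}}

```text
time_s: 5.75
position: [0.4641, 0.0792, 0.2028]
tcp_rot: [0.646, 0.763, -0.0, -0.0]
ft_force: [0.3, 0.3, -1.1]
width: 0.0178
```

```bash
python3 df.py
```

```text
0.01798427045723945 ndiff 12 [-0.15  -0.154  0.01 ] [0.4641 0.0792 0.2028]
```

{"op": "servo_tool", "data": {
  "rows": [
    [[-0.63,0,0,0,0],[-0.63,0,0,0,0],[-0.62,0,0,0,0],[-0.62,0,0,0,0],[-0.63,0,0,0,0]]
  ]
}}

```text
time_s: 6.22
position: [0.4642, 0.0792, 0.2028]
tcp_rot: [0.646, 0.763, 0.0, 0.0]
ft_force: [0.3, -0.1, -1.2]
width: 0.018
```

```bash
python3 df.py pics/s4.png
```

```text
0.01777133381759291 ndiff 449 [-0.11  -0.108 -0.054] [0.4641 0.0792 0.2028]
```

Run:
```python
import cv2
a=cv2.imread("pics/s4.png");cv2.imwrite("pics/g4.png",cv2.resize(a[150:260,250:400],(800,587),interpolation=cv2.INTER_CUBIC))
```

```text
(no output)
```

View pics/g4.png

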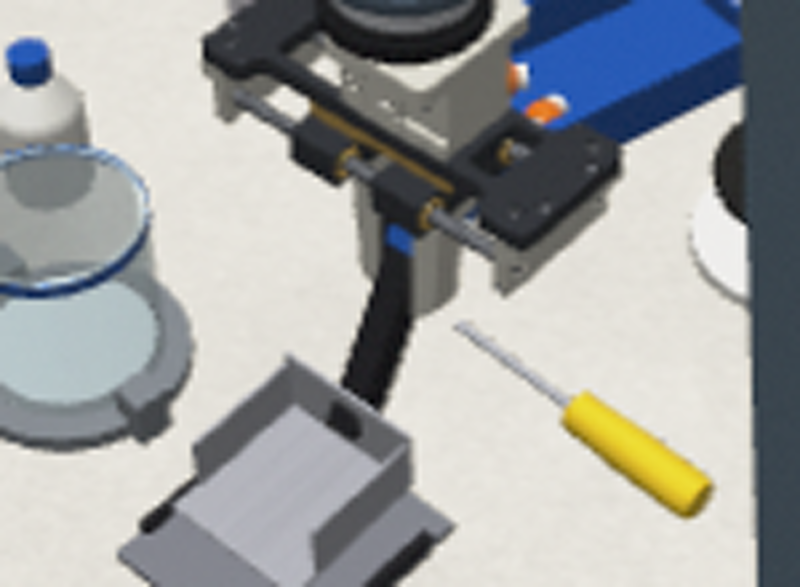

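The scoop pivots lip-down by gravity, by about 6° (back corners at (291,354) and (410,437)), when the grip command is -0.62. It holds rigidly at -1. That gives me a way to tip it. Next I carry it to the bin with a firm grip.

```bash
python3 -c "
from plan import *
plan([(464,79,270,99.6,-1,30),(598.2,-305.7,270,86.3,-1,32),(598.2,-305.7,270,86.3,-1,32),(598.2,-305.7,172,86.3,-1,25)])"
```

```text
from [464.1  79.2 202.8  99.5]
[[[-1.0,0,0,-2.2,-0.0],[-1.0,0,0,-4.5,-0.0],[-1.0,0,0,-6.7,-0.0],[-1.0,-3.1,0.5,-6.7,0.02],[-1.0,-6.2,1.0,-6.7,0.03]]]
[[[-1.0,-3.1,0.7,0,0.02],[-1.0,-6.1,1.3,0,0.04],[-1.0,-9.2,1.9,0,0.06],[-1.0,-12.3,2.5,0,0.07],[-1.0,-15.4,3.2,0,0.09]]]
[[[-1.0,-3.0,0.9,0,0.02],[-1.0,-6.0,1.8,0,0.04],[-1.0,-9.0,2.7,0,0.06],[-1.0,-12.0,3.6,0,0.07],[-1.0,-15.0,4.5,0,0.09]]]
[[[-1.0,-2.9,1.1,0,0.02],[-1.0,-2.9,1.1,0,0.02],[-1.0,-2.9,1.1,2.4,0.02],[-1.0,-2.9,1.1,4.9,0.02],[-1.0,-2.9,1.1,7.3,0.02]]]
[[[-1.0,0.0,0.0,2.5,-0.0],[-1.0,0.0,0.0,2.5,-0.0],[-1.0,0.0,0.0,2.5,-0.0],[-1.0,0.0,0.0,2.5,-0.0],[-1.0,0.0,0.0,2.5,-0.0]]]
end [ 598.  -305.9  171.8   86.3] calls 5
```

{"op": "servo_tool", "data": {
  "rows": [
    [[-1,0,0,-2.2,0],[-1,0,0,-4.5,0],[-1,0,0,-6.7,0],[-1,-3.1,0.5,-6.7,0.02],[-1,-6.2,1,-6.7,0.03]]
  ]
}}

```text
time_s: 6.68
position: [0.4848, 0.0201, 0.2717]
tcp_rot: [0.657, 0.754, 0.001, 0.002]
ft_force: [0.9, -0.6, -1.6]
width: 0.0179
```

{"op": "servo_tool", "data": {
  "rows": [
    [[-1,-3.1,0.7,0,0.02],[-1,-6.1,1.3,0,0.04],[-1,-9.2,1.9,0,0.06],[-1,-12.3,2.5,0,0.07],[-1,-15.4,3.2,0,0.09]]
  ]
}}

```text
time_s: 7.1
position: [0.5368, -0.1301, 0.2697]
tcp_rot: [0.691, 0.723, 0.0, -0.0]
ft_force: [0.5, -0.4, -1.5]
width: 0.018
```

{"op": "servo_tool", "data": {
  "rows": [
    [[-1,-3,0.9,0,0.02],[-1,-6,1.8,0,0.04],[-1,-9,2.7,0,0.06],[-1,-12,3.6,0,0.07],[-1,-15,4.5,0,0.09]]
  ]
}}

```text
time_s: 7.52
position: [0.5886, -0.2779, 0.2695]
tcp_rot: [0.723, 0.691, 0.0, -0.0]
ft_force: [0.3, 0.3, -2.0]
width: 0.0176
```

{"op": "servo_tool", "data": {
  "rows": [
    [[-1,-2.9,1.1,0,0.02],[-1,-2.9,1.1,0,0.02],[-1,-2.9,1.1,2,0.02],[-1,-2.9,1.1,4,0.02],[-1,-2.9,1.1,5,0.02]]
  ]
}}

```text
time_s: 7.93
position: [0.5971, -0.3053, 0.2169]
tcp_rot: [0.73, 0.684, -0.0, -0.002]
ft_force: [-0.6, 0.4, -1.4]
width: 0.0177
```

Run:
```python
from h import *
s=env.sense();print(s["time_s"],s["position"],2*np.degrees(np.arctan2(s["tcp_rot"][1],s["tcp_rot"][0])))
T=cam("top");S=cam("side")
a=cv2.resize(S["color"][100:210,280:430],(560,411),interpolation=cv2.INTER_CUBIC);b=cv2.resize(T["color"][140:210,360:462],(599,411),interpolation=cv2.INTER_CUBIC)
v=cv2.resize(np.vstack([b,cv2.copyMakeBorder(a,0,0,0,39,0)]),(437,600));cv2.imwrite("pics/g5.png",v)
```

```text
7.9333 [ 0.59706146 -0.30531334  0.21690267] 86.25768707842974
```

View pics/g5.png

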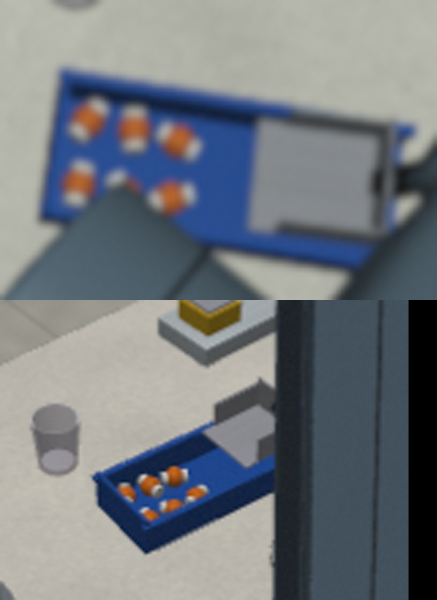

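The pan hangs over the empty half of the bin, in line with its walls (lip edge at picture (255,170), valves at left). I lower it to the floor.

{"op": "servo_tool", "data": {
  "rows": [
    [[-1,0,0,2,0],[-1,0,0,3.6,0],[-1,0,0,4.6,0],[-1,0,0,5.2,0],[-1,0,0,5.5,0]]
  ]
}}

```text
time_s: 8.45
position: [0.5982, -0.3062, 0.1653]
tcp_rot: [0.73, 0.684, -0.0, 0.0]
ft_force: [-2.0, -1.7, 5.3]
width: 0.0177
```

{"op": "servo_tool", "data": {
  "rows": [
    [[-1,0.3,0,0.2,0],[-1,1.3,0,0.2,0],[-1,2.5,0,0.2,0],[-1,3.7,0,0.2,0],[-1,4.9,0,0.2,0]]
  ]
}}

```text
time_s: 8.87
position: [0.602, -0.2565, 0.1644]
tcp_rot: [0.73, 0.684, 0.0, 0.002]
ft_force: [-0.3, -3.5, 6.8]
width: 0.0177
```

Run:
```python
from h import *
s=env.sense();print(s["time_s"],s["position"],s["ft_force"],s["torque"])
T=cam("top");S=cam("side");cv2.imwrite("pics/s6.png",S["color"]);cv2.imwrite("pics/t6.png",T["color"])
pr("vT",valves(T,(372,150,450,200),.018)[0]);v=valves(S,(310,140,400,190),.018);pr("vS",v[0]);print(v[2])
```

```text
8.8667 [ 0.60200377 -0.25646264  0.16436351] [-0.34536682 -3.48812926  6.767615  ] [-0.24126404 -0.01874649  0.01943086]
vT [[648.0, -66.1, 18.0], [644.6, -97.8, 18.0], [637.6, -125.1, 18.0], [595.1, -92.9, 18.0], [594.3, -123.4, 18.0]]
vS [[639.3, -122.4, 18.0], [649.5, -86.9, 18.0], [600.5, -122.2, 18.0], [601.3, -92.7, 18.0], [604.1, -70.4, 18.0]]
[23 37 18 17 12]
```

{"op": "servo_tool", "data": {
  "rows": [
    [[-1,1.2,0,0,0],[-1,2.4,0,0,0],[-1,3.6,0,0,0],[-1,4.8,0,0,0],[-1,5.8,0,0,0]]
  ]
}}

```text
time_s: 9.38
position: [0.606, -0.2005, 0.1644]
tcp_rot: [0.73, 0.684, -0.001, 0.003]
ft_force: [-1.9, -23.4, 16.2]
width: 0.0178
```

{"op": "servo_tool", "data": {
  "rows": [
    [[-1,0.8,0,0,0],[-1,1.4,0,0,0],[-1,1.9,0,0,0],[-1,2.1,0,0,0],[-1,2.1,0,0,0]]
  ]
}}

```text
time_s: 9.8
position: [0.607, -0.1789, 0.1639]
tcp_rot: [0.73, 0.684, 0.0, 0.002]
ft_force: [0.6, -6.4, 6.7]
width: 0.0181
```

Run:
```python
from h import *
s=env.sense();print(s["time_s"],s["position"],s["ft_force"],s["torque"])
T=cam("top");S=cam("side")
pr("vT",valves(T,(372,150,450,200),.02)[0]);v=valves(S,(310,140,400,190),.02);pr("vS",v[0]);print(v[2])
a=cv2.resize(S["color"][130:200,290:410],(800,467),interpolation=cv2.INTER_CUBIC);cv2.imwrite("pics/g6.png",a)
```

```text
9.8 [ 0.60697186 -0.17888093  0.16385553] [ 0.62830446 -6.40735005  6.67578579] [-0.51317418 -0.56206739 -0.20955296]
vT [[638.2, -58.8, 20.0], [638.7, -86.9, 20.0], [634.0, -114.8, 20.0], [606.3, -54.8, 20.0], [605.5, -105.5, 20.0], [597.2, -75.7, 20.0]]
vS [[637.0, -119.1, 20.0], [641.1, -91.7, 20.0], [608.5, -110.7, 20.0], [602.1, -81.4, 20.0]]
[28 26 18 17]
```

View pics/g6.png

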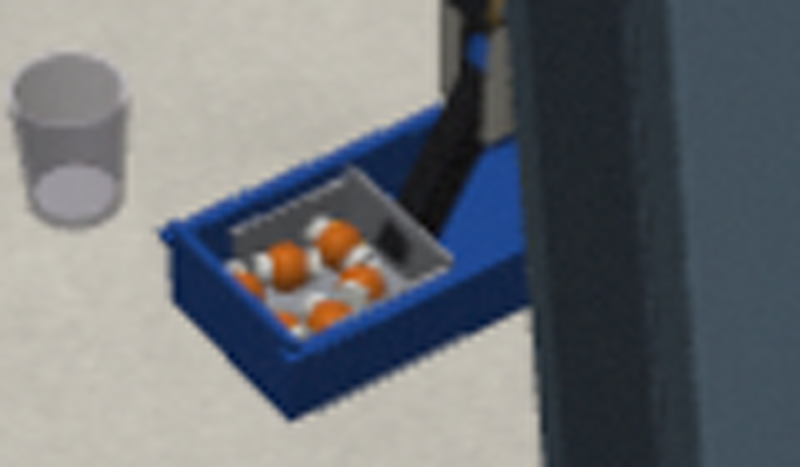

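All six valves lie in the pan (orange at (237-385, 230-330)), pressed against the end wall. Pressing down behind the pan while backing off will tilt the lip up, so they stay in.

{"op": "servo_tool", "data": {
  "rows": [
    [[-1,-0.3,0,0.4,0],[-1,-0.7,0,0.8,0],[-1,-1.2,0,1.2,0],[-1,-1.7,0,1.5,0],[-1,-2.1,0,1.8,0]]
  ]
}}

```text
time_s: 10.32
position: [0.6064, -0.1995, 0.1466]
tcp_rot: [0.73, 0.684, 0.001, 0.002]
ft_force: [1.3, -2.2, 9.8]
width: 0.0177
```

Run:
```python
from h import *
s=env.sense();print(s["time_s"],s["position"],s["ft_force"],s["torque"])
T=cam("top");S=cam("side")
pr("vT",valves(T,(372,150,450,200),.03)[0]);v=valves(S,(310,140,400,190),.03);pr("vS",v[0]);print(v[2])
cv2.imwrite("pics/s7.png",S["color"]);cv2.imwrite("pics/t7.png",T["color"])
for th in(0,-8,-15,-22):
    p=scoop_pts(s["position"],86.3,th);print(th,[(proj(T,p(*q))[0].round(1).tolist(),proj(S,p(*q))[0].round(1).tolist()) for q in((.0425,.04,0),(.0425,-.04,0),(-.042,-.04,.04))])
t=T["color"][150:205,370:440];h=cv2.cvtColor(t,cv2.COLOR_BGR2HSV)
# lip edge: print saturation rows along pan axis
for v in(172,180):print(v,cv2.cvtColor(T["color"],cv2.COLOR_BGR2HSV)[v,370:440,1].tolist())
```

```text
10.3167 [ 0.60642048 -0.1994848   0.14656411] [ 1.29139813 -2.201745    9.7543798 ] [ 0.12930226 -0.36641483 -0.13011697]
vT [[638.4, -94.7, 30.0], [635.3, -68.9, 30.0], [630.8, -121.1, 30.0], [604.9, -57.9, 30.0], [602.8, -109.5, 30.0], [594.8, -80.4, 30.0]]
vS [[640.0, -86.8, 30.0], [630.4, -121.2, 30.0], [604.0, -113.2, 30.0], [605.5, -75.8, 30.0]]
[49 28 13 43]
0 [([378.4, 192.4], [340.4, 190.0]), ([381.3, 168.0], [325.4, 175.7]), ([410.6, 168.0], [346.8, 155.9])]
-8 [([375.5, 190.5], [337.6, 187.1]), ([378.6, 165.7], [322.4, 172.7]), ([409.0, 167.0], [345.2, 155.1])]
-15 [([373.8, 188.7], [335.6, 184.0]), ([376.9, 163.6], [320.3, 169.5]), ([407.8, 166.2], [344.0, 154.0])]
-22 [([372.7, 186.9], [334.2, 180.2]), ([375.9, 161.5], [318.8, 165.7]), ([406.9, 165.2], [343.1, 152.8])]
172 [11, 18, 102, 174, 161, 103, 38, 23, 79, 103, 112, 128, 146, 150, 98, 43, 44, 96, 145, 169, 162, 116, 60, 28, 30, 90, 164, 178, 173, 173, 175, 159, 105, 29, 12, 34, 71, 123, 162, 183, 180, 177, 166, 120, 79, 68, 66, 67, 67, 65, 59, 62, 65, 65, 66, 66, 67, 66, 64, 69, 69, 68, 67, 66, 66, 65, 68, 70, 70, 69]
180 [29, 125, 165, 113, 81, 160, 189, 186, 181, 178, 160, 102, 50, 46, 48, 44, 37, 23, 8, 6, 34, 74, 119, 159, 174, 142, 80, 28, 5, 9, 12, 15, 14, 11, 14, 15, 17, 28, 58, 69, 67, 67, 67, 69, 66, 62, 64, 64, 68, 70, 69, 67, 67, 68, 67, 70, 67, 69, 66, 69, 69, 69, 66, 69, 69, 71, 69, 69, 69, 68]
```

{"op": "servo_tool", "data": {
  "rows": [
    [[-1,0,0,-0.5,0],[-1,0,0,-1.3,0],[-1,0,0,-2.5,0],[-1,0,0,-4,0],[-1,0,0,-5.5,0]]
  ]
}}

```text
time_s: 10.83
position: [0.6041, -0.1981, 0.2]
tcp_rot: [0.729, 0.684, -0.001, -0.002]
ft_force: [0.1, -0.2, -1.9]
width: 0.018
```

{"op": "servo_tool", "data": {
  "rows": [
    [[-1,0,0,-2,0],[-1,0,0,-4,0],[-1,0,0,-6,0],[-1,0,0,-8,0],[-1,0,0,-9,0]]
  ]
}}

```text
time_s: 11.25
position: [0.6048, -0.1985, 0.2927]
tcp_rot: [0.729, 0.684, 0.0, 0.001]
ft_force: [0.5, -0.3, -2.4]
width: 0.018
```

Run:
```python
from h import *
s=env.sense();print(s["time_s"],s["position"],s["ft_force"],s["torque"])
T=cam("top");S=cam("side")
z=s["position"][2]-.12
v=valves(T,(360,130,450,215),z);pr("vT",v[0]);print(v[1].round(),v[2]);v=valves(S,(290,90,400,190),z);pr("vS",v[0]);print(v[1].round(),v[2])
cv2.imwrite("pics/s8.png",S["color"]);cv2.imwrite("pics/t8.png",T["color"])
p=scoop_pts(s["position"],86.3,-15);pr("panpts",[p(.0425,.04,0),p(.0425,-.04,0),p(-.042,0,0)])
```

```text
11.25 [ 0.60475821 -0.19854687  0.292666  ] [ 0.51224212 -0.26650169 -2.41408022] [-0.25686353 -0.12773097 -0.02170001]
vT [[633.1, -82.7, 172.7], [630.5, -122.5, 172.7], [596.7, -79.2, 172.7], [590.1, -118.7, 172.7]]
[[394. 156.]
 [409. 158.]
 [392. 169.]
 [407. 172.]] [61 32 54 20]
vS [[633.1, -125.2, 172.7], [641.6, -92.2, 172.7], [599.5, -124.1, 172.7], [606.4, -85.2, 172.7]]
[[344. 126.]
 [333. 129.]
 [351. 131.]
 [339. 135.]] [31 57  8 51]
panpts [[574.4, -47.9, 174.2], [654.3, -53.1, 174.2], [609.1, -131.9, 152.4]]
```

Weight rose by about 1.2 N, so most or all of the valves ride in the lip-up pan. I carry it gently to the jar.

{"op": "servo_tool", "data": {
  "rows": [
    [[-1,0.7,0,-0.5,0],[-1,2.2,-0.1,-1,0],[-1,4.7,-0.2,-1.5,0],[-1,7.5,-0.2,-2,0],[-1,10.5,-0.3,-2.7,0]]
  ]
}}

```text
time_s: 11.77
position: [0.6079, -0.0921, 0.3153]
tcp_rot: [0.73, 0.683, -0.001, -0.002]
ft_force: [1.3, 0.2, -2.9]
width: 0.0181
```

{"op": "servo_tool", "data": {
  "rows": [
    [[-1,3,-0.1,0,0],[-1,6,-0.2,0,0],[-1,8.8,-0.3,0,0],[-1,11.3,-0.3,0,0],[-1,13.3,-0.4,0,0]]
  ]
}}

```text
time_s: 12.18
position: [0.6122, 0.0426, 0.3157]
tcp_rot: [0.729, 0.684, -0.001, -0.002]
ft_force: [-0.5, 0.6, -2.1]
width: 0.0179
```

{"op": "servo_tool", "data": {
  "rows": [
    [[-1,1.5,0,0,0],[-1,2.2,0,0,0],[-1,2.5,0,0,0],[-1,2.5,0,0,0],[-1,2.5,0,0,0]]
  ]
}}

```text
time_s: 12.6
position: [0.615, 0.0631, 0.3165]
tcp_rot: [0.73, 0.684, -0.0, -0.0]
ft_force: [0.2, -1.4, -2.1]
width: 0.0179
```

```bash
cat > st.py <<'E'
from h import *
import sys
s=env.sense();q=s["tcp_rot"];yaw=2*np.degrees(np.arctan2(q[1],q[0]))
print(round(s["time_s"],2),(s["position"]*1000).round(1),round(yaw,1),"w",round(s["width"],4),"F",s["ft_force"].round(1),"M",s["torque"].round(2))
T=cam("top");S=cam("side");k=sys.argv[1];cv2.imwrite(f"pics/T{k}.png",T["color"]);cv2.imwrite(f"pics/S{k}.png",S["color"])
for n,f in(("T",T),("S",S)):
    v=valves(f,(200,60,470,230),.15);print(n,[(round(a),round(b),int(c)) for (a,b),c in zip(v[1],v[2])])
for th in range(-20,51,10):
    p=scoop_pts(s["position"],yaw,th);print(th,"lip",(p(.0425,0,0)*1000).round(),*[f"{n}:{proj(f,p(*P))[0].round(0).tolist()}" for n,f in(("T",T),("S",S)) for P in((.0425,.04,0),(.0425,-.04,0))])
E
python3 st.py a
```

```text
12.6 [615.   63.1 316.5] 86.2 w 0.0179 F [ 0.2 -1.4 -2.1] M [-0.3  -0.02 -0.06]
T [(292, 143, 27), (314, 144, 7), (290, 154, 24)]
S [(264, 156, 43), (251, 160, 87), (271, 163, 13), (255, 168, 65)]
-20 lip [625. 215. 211.] T:[280.0, 160.0] T:[285.0, 131.0] S:[248.0, 177.0] S:[233.0, 159.0]
-10 lip [624. 206. 185.] T:[284.0, 163.0] T:[289.0, 135.0] S:[253.0, 183.0] S:[239.0, 165.0]
0 lip [624. 192. 162.] T:[290.0, 167.0] T:[295.0, 139.0] S:[260.0, 188.0] S:[245.0, 170.0]
10 lip [622. 175. 140.] T:[297.0, 170.0] T:[302.0, 143.0] S:[267.0, 191.0] S:[252.0, 173.0]
20 lip [621. 154. 123.] T:[305.0, 173.0] T:[309.0, 146.0] S:[275.0, 192.0] S:[260.0, 175.0]
30 lip [619. 130. 109.] T:[313.0, 175.0] T:[318.0, 149.0] S:[283.0, 192.0] S:[268.0, 175.0]
40 lip [618. 104.  99.] T:[322.0, 178.0] T:[326.0, 151.0] S:[291.0, 190.0] S:[276.0, 174.0]
50 lip [616.  77.  94.] T:[332.0, 179.0] T:[336.0, 153.0] S:[300.0, 188.0] S:[285.0, 172.0]
```

{"op": "servo_tool", "data": {
  "rows": [
    [[-0.63,0,0,0,0],[-0.62,0,0,0,0],[-0.62,0,0,0,0],[-1,0,0,0,0],[-1,0,0,0,0]]
  ]
}}

```text
time_s: 13.12
position: [0.6151, 0.0636, 0.3168]
tcp_rot: [0.73, 0.684, -0.0, 0.0]
ft_force: [-1.1, 0.0, -3.7]
width: 0.0179
```

```bash
python3 st.py b | head -3
python3 - <<'E'
import cv2
a=cv2.imread("pics/Sa.png")[110:210,220:330];b=cv2.imread("pics/Sb.png")[110:210,220:330]
cv2.imwrite("pics/ab.png",cv2.resize(cv2.hconcat([a,b]),(800,364),interpolation=cv2.INTER_CUBIC))
E
```

```text
13.12 [615.1  63.6 316.8] 86.3 w 0.0179 F [-1.1  0.  -3.7] M [-0.24 -0.07  0.01]
T [(292, 143, 22), (314, 145, 13), (290, 155, 28)]
S [(265, 156, 41), (251, 161, 85), (271, 163, 15), (262, 166, 19), (254, 170, 49)]
```

View pics/ab.png

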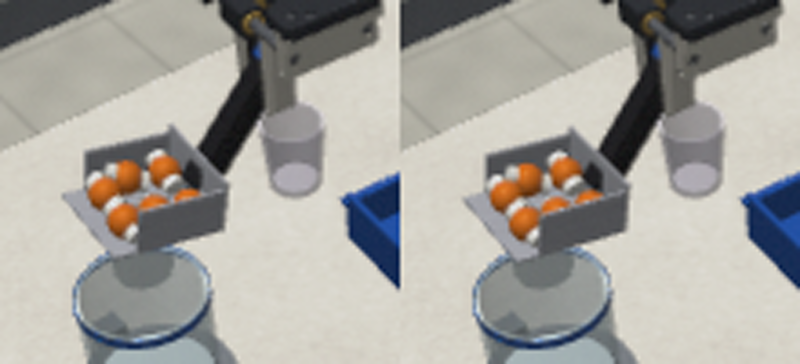

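All six valves are in the pan over the jar mouth. The tilt went from about -13° to -10°. I continue the soft-grip pivot.

{"op": "servo_tool", "data": {
  "rows": [
    [[-0.62,0,0,0,0],[-0.62,0,0,0,0],[-0.62,0,0,0,0],[-0.62,0,0,0,0],[-1,0,0,0,0]]
  ]
}}

```text
time_s: 13.63
position: [0.615, 0.0638, 0.3167]
tcp_rot: [0.73, 0.684, -0.0, 0.0]
ft_force: [0.0, -0.0, -2.5]
width: 0.0178
```

```bash
cat > tilt.py <<'E'
from h import *
import sys
def tilt(S,s):
    """track the pan's near back corner (pan -42,+40,40) from Sb.png (tilt -10) and read tilt off the model"""
    R=cv2.cvtColor(cv2.imread("pics/Sb.png"),cv2.COLOR_BGR2GRAY);g=cv2.cvtColor(S["color"],cv2.COLOR_BGR2GRAY)
    p0=np.array([.6151,.0636,.3168]);best=None
    u0=proj(S,scoop_pts(p0,86.3,-10)(-.042,.04,.04))[0]
    for rot in range(0,60,3):   # patch rotates little in view; ignore
        break
    c=np.round(u0).astype(int);t=R[c[1]-8:c[1]+9,c[0]-8:c[0]+9]
    m=cv2.matchTemplate(g[120:260,230:340],t,cv2.TM_CCOEFF_NORMED);_,sc_,_,l=cv2.minMaxLoc(m);u=np.array(l)+[238,128]+(u0-c)
    ths=np.arange(-20,60,1.);e=[np.linalg.norm(proj(S,scoop_pts(s["position"],86.3,h)(-.042,.04,.04))[0]-u) for h in ths]
    return u.round(1),round(sc_,2),ths[int(np.argmin(e))],round(min(e),1)
if __name__=="__main__":
    S=cam("side");print(tilt(S,env.sense()))
E
python3 st.py c | head -3;python3 tilt.py
```

```text
13.63 [615.   63.8 316.7] 86.3 w 0.0178 F [ 0.  -0.  -2.5] M [-0.25 -0.16  0.04]
T [(317, 147, 29)]
S [(270, 158, 41), (257, 164, 86), (276, 166, 14), (262, 173, 65)]
(array([286.9, 162.9]), 0.91, np.float64(1.0), np.float64(0.6))
```

{"op": "servo_tool", "data": {
  "rows": [
    [[-0.62,0,0,0,0],[-0.62,0,0,0,0],[-0.62,0,0,0,0],[-1,0,0,0,0],[-1,0,0,0,0]]
  ]
}}

```text
time_s: 14.2
position: [0.6151, 0.0638, 0.3168]
tcp_rot: [0.73, 0.684, 0.0, 0.0]
ft_force: [0.3, 0.8, -2.1]
width: 0.0177
```

```bash
python3 st.py d | head -3;python3 tilt.py
```

```text
14.2 [615.1  63.8 316.8] 86.3 w 0.0177 F [ 0.3  0.8 -2.1] M [-0.19  0.01  0.04]
T [(317, 147, 29)]
S [(270, 158, 41), (257, 164, 86), (276, 166, 13), (262, 173, 64)]
(array([287.9, 162.9]), 0.9, np.float64(3.0), np.float64(0.3))
```

{"op": "servo_tool", "data": {
  "rows": [
    [[-0.62,0,0,0,0],[-0.62,0,0,0,0],[-0.62,0,0,0,0],[-0.62,0,0,0,0],[-1,0,0,0,0]]
  ]
}}

```text
time_s: 14.77
position: [0.615, 0.0638, 0.3167]
tcp_rot: [0.73, 0.684, -0.0, 0.0]
ft_force: [-0.2, -1.3, -2.4]
width: 0.018
```

```bash
python3 st.py e | head -3;python3 tilt.py
```

```text
14.77 [615.   63.8 316.7] 86.3 w 0.018 F [-0.2 -1.3 -2.4] M [-0.19 -0.07  0.03]
T [(319, 148, 26)]
S [(271, 159, 42), (258, 166, 84), (278, 166, 16), (263, 174, 68)]
(array([288.9, 162.9]), 0.89, np.float64(6.0), np.float64(0.1))
```

{"op": "servo_tool", "data": {
  "rows": [
    [[-0.62,0,0,0,0],[-0.62,0,0,0,0],[-0.62,0,0,0,0],[-0.62,0,0,0,0],[-0.62,0,0,0,0]]
  ]
}}

```text
time_s: 15.33
position: [0.6151, 0.0638, 0.3168]
tcp_rot: [0.73, 0.684, 0.0, -0.0]
ft_force: [-0.1, -0.2, -2.1]
width: 0.018
```

```bash
python3 st.py f | head -3;python3 tilt.py
```

```text
15.33 [615.1  63.8 316.8] 86.3 w 0.018 F [-0.1 -0.2 -2.1] M [-0.17 -0.07 -0.02]
T [(320, 149, 30)]
S [(274, 161, 40), (264, 167, 36), (281, 167, 24), (264, 179, 43), (253, 186, 26), (259, 195, 25)]
(array([279.9, 189.9]), 0.88, np.float64(2.0), np.float64(28.5))
```

Valves start to slide out into the jar. I hold and let them run.

{"op": "servo_tool", "data": {
  "rows": [
    [[-1,0,0,0,0],[-1,0,0,0,0],[-1,0,0,0,0],[-1,0,0,0,0],[-1,0,0,0,0]]
  ]
}}

```text
time_s: 15.9
position: [0.6151, 0.0638, 0.3168]
tcp_rot: [0.73, 0.684, 0.0, 0.0]
ft_force: [0.3, 0.4, -1.3]
width: 0.0178
```

```bash
python3 st.py g ;python3 tilt.py
python3 - <<'E'
from h import *
S=cam("side");pr("rim",proj(S,[.6225,.1795,.112])[0]/1000);print(proj(S,[.6225,.1795,.03])[0])
E
```

```text
15.9 [615.1  63.8 316.8] 86.3 w 0.0178 F [ 0.3  0.4 -1.3] M [-0.03 -0.04 -0.02]
T [(288, 159, 18)]
S [(278, 170, 28)]
-20 lip [625. 216. 212.] T:[280.0, 160.0] T:[285.0, 131.0] S:[248.0, 177.0] S:[233.0, 159.0]
-10 lip [624. 207. 186.] T:[284.0, 163.0] T:[289.0, 135.0] S:[253.0, 183.0] S:[238.0, 165.0]
0 lip [623. 193. 162.] T:[290.0, 167.0] T:[295.0, 139.0] S:[259.0, 188.0] S:[245.0, 170.0]
10 lip [622. 175. 141.] T:[297.0, 170.0] T:[301.0, 143.0] S:[266.0, 191.0] S:[252.0, 173.0]
20 lip [621. 155. 123.] T:[305.0, 173.0] T:[309.0, 146.0] S:[274.0, 192.0] S:[259.0, 175.0]
30 lip [619. 131. 109.] T:[313.0, 175.0] T:[317.0, 149.0] S:[283.0, 192.0] S:[268.0, 175.0]
40 lip [618. 105. 100.] T:[322.0, 178.0] T:[326.0, 151.0] S:[291.0, 190.0] S:[276.0, 174.0]
50 lip [616.  78.  95.] T:[331.0, 179.0] T:[335.0, 153.0] S:[300.0, 188.0] S:[284.0, 172.0]
(array([279.9, 189.9]), 0.88, np.float64(2.0), np.float64(28.4))
rim [259.0, 190.2]
[262.93510306 210.82175324]
```

```bash
cat > oj.py <<'E'
from h import *
import sys
def orange(f,roi):
    m=mask(f,(2,60,60),(20,255,255),roi);n,_,st,ce=cv2.connectedComponentsWithStats(m);return [(round(ce[i][0]),round(ce[i][1]),int(st[i,4])) for i in range(1,n) if st[i,4]>3]
for n in("top","side"): print(n,orange(cam(n),(200,100,470,240)))
E
python3 oj.py
python3 - <<'E'
from h import *
for k in "Ta","Tg","Sa","Sg":
    im=cv2.imread(f"pics/{k}.png")
    print(k)
    h=cv2.cvtColor(im,cv2.COLOR_BGR2HSV)
    m=cv2.inRange(h,np.array((0,30,40)),np.array((16,255,255)));m[:100]=0;m[250:]=0;m[:,:220]=0;m[:,330:]=0
    n,_,st,ce=cv2.connectedComponentsWithStats(m);print([(*ce[i].round().astype(int).tolist(),int(st[i,4])) for i in range(1,n) if st[i,4]>4])
E
```

```text
top [(289, 160, 36), (290, 168, 21)]
side [(281, 105, 38), (288, 115, 11), (278, 170, 37), (251, 208, 52), (273, 210, 21), (256, 215, 38), (266, 217, 39)]
Ta
[(292, 142, 58), (314, 144, 36), (290, 154, 60)]
Tg
[(288, 158, 63), (289, 169, 29)]
Sa
[(264, 156, 64), (251, 160, 124), (271, 163, 22), (256, 168, 97)]
Sg
[(278, 169, 40), (250, 207, 41), (260, 215, 97)]
```

Side view: about five valves are in the jar (251-273, 208-217), and one is left in the scoop at (278,170). I tilt further and move forward slightly.

{"op": "servo_tool", "data": {
  "rows": [
    [[-0.62,0.5,0,0,0],[-0.62,1,0,0,0],[-0.62,1,0,0,0],[-0.62,1,0,0,0],[-0.62,1,0,0,0]]
  ]
}}

```text
time_s: 16.62
position: [0.6157, 0.074, 0.3167]
tcp_rot: [0.73, 0.684, -0.0, 0.0]
ft_force: [-0.0, -1.4, -0.9]
width: 0.0181
```

```bash
python3 st.py h|head -1; python3 oj.py
```

```text
16.62 [615.7  74.  316.7] 86.3 w 0.0181 F [-0.  -1.4 -0.9] M [-0.08 -0.07  0.03]
top [(286, 162, 8)]
side [(275, 101, 10), (274, 107, 15), (283, 108, 16), (285, 117, 12), (275, 171, 39), (253, 207, 17), (262, 214, 128)]
```

{"op": "servo_tool", "data": {
  "rows": [
    [[-1,-1,0,0,0],[-1,-2,0,0,0],[-1,0.5,0,0,0],[-1,0,0,0,0],[-1,0,0,0,0]]
  ]
}}

```text
time_s: 17.23
position: [0.6157, 0.0728, 0.3167]
tcp_rot: [0.73, 0.684, -0.0, 0.0]
ft_force: [0.6, 0.0, -1.2]
width: 0.0176
```

```bash
python3 st.py i|head -1; python3 oj.py
```

```text
17.23 [615.7  72.8 316.7] 86.3 w 0.0176 F [ 0.6  0.  -1.2] M [-0.15 -0.04  0.01]
top [(286, 162, 11)]
side [(281, 106, 30), (274, 107, 11), (285, 116, 10), (266, 176, 47), (253, 207, 16), (262, 214, 128)]
```

{"op": "servo_tool", "data": {
  "rows": [
    [[-1,-1,0,0,0],[-1,-2,0,0,0],[-1,0.5,0,0,0],[-1,0,0,0,0],[-1,0,0,0,0]]
  ]
}}

```text
time_s: 17.85
position: [0.6157, 0.0728, 0.3168]
tcp_rot: [0.73, 0.684, -0.0, 0.0]
ft_force: [-0.2, -0.3, -1.6]
width: 0.0179
```

```bash
python3 st.py j|head -1; python3 oj.py
```

```text
17.85 [615.7  72.8 316.8] 86.3 w 0.0179 F [-0.2 -0.3 -1.6] M [-0.13 -0.03  0.02]
top [(286, 163, 8), (420, 228, 4)]
side [(279, 106, 39), (285, 115, 9), (251, 206, 7), (259, 208, 21), (262, 214, 124)]
```

All valves have left the scoop. I return it to the rest.

```bash
python3 -c "
from plan import *
plan([(615.7,72.8,340,86.3,-1,30),(464.5,79.2,340,99.5,-1,32),(464.5,79.2,215,99.5,-1,32),(464.5,79.2,215,99.5,-1,32)])"
```

```text
from [615.7  73.  316.8  86.2]
[[[-1.0,0,0.0,-2.3,-0.0],[-1.0,-0.1,-3.0,-2.3,-0.05],[-1.0,-0.2,-6.1,-2.3,-0.09],[-1.0,-0.2,-9.1,-2.3,-0.14],[-1.0,-0.3,-12.1,-2.3,-0.19]]]
[[[-1.0,0.5,-3.0,0,-0.04],[-1.0,0.5,-3.0,3.1,-0.04],[-1.0,0.5,-3.0,6.2,-0.04],[-1.0,0.5,-3.0,9.4,-0.04],[-1.0,0.5,-3.0,12.5,-0.04]]]
[[[-1.0,0,0.0,0,-0.0],[-1.0,0,0.0,0,-0.0],[-1.0,0,0.0,0,-0.0],[-1.0,0,0.0,0,-0.0],[-1.0,0,0.0,0,-0.0]]]
end [464.4  79.2 214.8  99.4] calls 3
```

{"op": "servo_tool", "data": {
  "rows": [
    [[-1,0,0,-2.3,0],[-1,-0.1,-3,-2.3,-0.05],[-1,-0.2,-6.1,-2.3,-0.09],[-1,-0.2,-9.1,-2.3,-0.14],[-1,-0.3,-12.1,-2.3,-0.19]]
  ]
}}

```text
time_s: 18.47
position: [0.4934, 0.0784, 0.3397]
tcp_rot: [0.661, 0.751, 0.0, 0.0]
ft_force: [-0.1, 0.2, -1.1]
width: 0.0179
```

{"op": "servo_tool", "data": {
  "rows": [
    [[-1,0.5,-3,0,-0.04],[-1,0.5,-3,3.1,-0.04],[-1,0.5,-3,6.2,-0.04],[-1,0.5,-3,9.4,-0.04],[-1,0.5,-3,12,-0.04]]
  ]
}}

```text
time_s: 18.88
position: [0.4637, 0.0796, 0.2185]
tcp_rot: [0.646, 0.763, 0.0, 0.0]
ft_force: [-0.9, -0.3, -2.0]
width: 0.018
```

{"op": "servo_tool", "data": {
  "rows": [
    [[-1,0,0,0,0],[-1,0,0,1,0],[-1,0,0,2,0],[-1,0,0,3,0],[-1,0,0,4,0]]
  ]
}}

```text
time_s: 19.3
position: [0.4664, 0.0792, 0.1813]
tcp_rot: [0.646, 0.763, 0.001, 0.002]
ft_force: [0.6, -6.3, 10.2]
width: 0.0181
```

{"op": "servo_tool", "data": {
  "rows": [
    [[-1,0,0,0.8,0],[-1,0,0,1.5,0],[-1,0,0,1.8,0],[-1,0,0,1.9,0],[-1,0,0,1.9,0]]
  ]
}}

```text
time_s: 19.72
position: [0.4671, 0.0791, 0.1629]
tcp_rot: [0.646, 0.763, 0.002, 0.003]
ft_force: [1.4, -2.5, 3.2]
width: 0.018
```

```bash
python3 st.py k|head -1; python3 oj.py
```

```text
19.72 [467.1  79.1 162.9] 99.4 w 0.018 F [ 1.4 -2.5  3.2] M [-0.18 -0.15 -0.03]
top [(295, 158, 37), (293, 168, 56)]
side [(313, 185, 25), (328, 194, 22), (343, 190, 6), (313, 193, 4), (267, 200, 7), (328, 202, 5), (268, 204, 14), (254, 207, 22), (266, 213, 86), (250, 214, 26)]
```

{"op": "servo_tool", "data": {
  "rows": [
    [[0.3,0,0,0,0],[0.3,0,0,0,0],[0.3,0,0,0,0],[0.3,0,0,0,0],[0.3,0,0,0,0]]
  ]
}}

```text
time_s: 20.33
position: [0.464, 0.08, 0.1605]
tcp_rot: [0.646, 0.763, -0.0, -0.0]
ft_force: [-0.3, 0.6, 0.1]
width: 0.0466
```

{"op": "servo_tool", "data": {
  "rows": [
    [[0.3,0,0,-1,0],[0.3,0,0,-3.5,0],[0.3,0,0,-7,0],[0.3,0,0,-10,0],[0.3,0,0,-11,0]]
  ]
}}

```text
time_s: 20.75
position: [0.4659, 0.0799, 0.2749]
tcp_rot: [0.646, 0.763, 0.002, 0.003]
ft_force: [0.3, 0.3, 1.1]
width: 0.0602
```

```bash
python3 st.py l|head -1; python3 oj.py
python3 - <<'E'
from h import *
f=lambda k:cv2.imread(f"pics/{k}.png")
t=f("Tl")[125:250,265:345];s=f("Sl")[150:275,225:345]
v=np.hstack([cv2.resize(t,(320,500),interpolation=cv2.INTER_CUBIC),cv2.resize(s,(480,500),interpolation=cv2.INTER_CUBIC)]);cv2.imwrite("pics/last.png",v)
# compare scoop pixels with start pictures
for a,b,r in(("top0","Tl",(205,245,275,310)),("side0","Sl",(225,280,270,320))):
    y0,y1,x0,x1=r;A=f(a)[y0:y1,x0:x1].astype(float);B=f(b)[y0:y1,x0:x1].astype(float)
    print(cv2.phaseCorrelate(A.mean(2),B.mean(2),cv2.createHanningWindow((x1-x0,y1-y0),cv2.CV_64F)),np.abs(A-B).mean())
E
```

```text
20.75 [465.9  79.9 274.9] 99.5 w 0.0602 F [0.3 0.3 1.1] M [-0.04 -0.12  0.05]
top [(294, 158, 14), (289, 165, 17)]
side [(312, 150, 63), (305, 154, 13), (347, 154, 14), (337, 172, 15), (397, 177, 7), (267, 200, 7), (268, 204, 14), (254, 207, 23), (266, 213, 86), (250, 214, 26)]
((-0.15366896642695593, -0.018220269110578613), 0.6784946041276226) 24.00761904761905
((0.5843365335757831, -0.1517979628122177), 1.1121278950497935) 31.15987878787879
```

View pics/last.png

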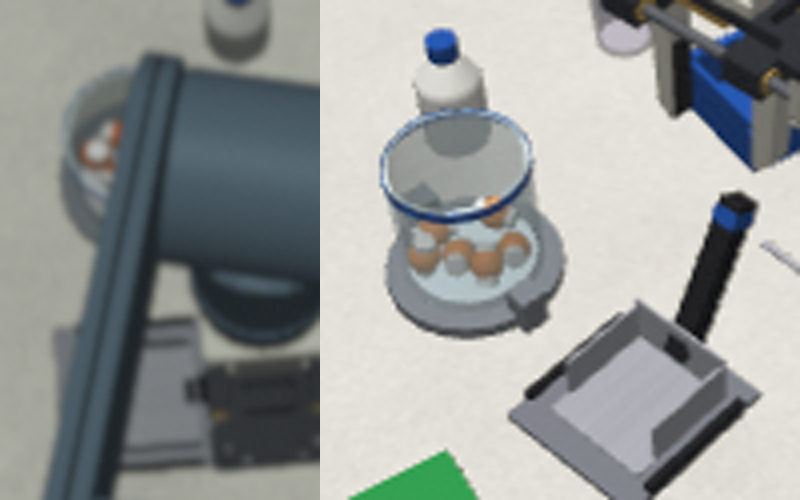

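Last view: six valves are in the jar (right panel, (425-515, 208-262)), and the scoop stands flat between the rest's ribs. Next is the stopper.

```bash
python3 -c "
from plan import *
plan([(444.5,-189.1,275,99.5,.3,32),(444.5,-189.1,275,99.5,.3,32),(444.5,-189.1,160,99.5,.3,28)])"
```

```text
from [463.7  79.9 269.5  99.5]
[[[0.3,-2.9,-0.7,-0.1,-0.0],[0.3,-5.8,-1.4,-0.1,-0.0],[0.3,-8.7,-2.1,-0.2,-0.0],[0.3,-11.7,-2.8,-0.2,-0.0],[0.3,-14.6,-3.5,-0.3,-0.0]]]
[[[0.3,-2.9,-0.7,-0.1,-0.0],[0.3,-5.8,-1.4,-0.1,-0.0],[0.3,-8.7,-2.1,-0.2,-0.0],[0.3,-11.6,-2.8,-0.2,-0.0],[0.3,-11.6,-2.8,-0.2,-0.0]]]
[[[0.3,0,0,2.3,-0.0],[0.3,0,0,4.6,-0.0],[0.3,0,0,6.9,-0.0],[0.3,0,0,9.2,-0.0],[0.3,0,0,11.5,-0.0]]]
end [ 444.6 -188.9  159.5   99.5] calls 3
```

{"op": "servo_tool", "data": {
  "rows": [
    [[0.3,-2.9,-0.7,-0.1,0],[0.3,-5.8,-1.4,-0.1,0],[0.3,-8.7,-2.1,-0.2,0],[0.3,-11.7,-2.8,-0.2,0],[0.3,-14.6,-3.5,-0.3,0]]
  ]
}}

```text
time_s: 21.37
position: [0.4525, -0.0707, 0.2713]
tcp_rot: [0.646, 0.763, -0.001, -0.002]
ft_force: [0.4, 0.1, 0.3]
width: 0.0603
```

{"op": "servo_tool", "data": {
  "rows": [
    [[0.3,-2.9,-0.7,-0.1,0],[0.3,-5.8,-1.4,-0.1,0],[0.3,-8.7,-2.1,-0.2,0],[0.3,-11.6,-2.8,-0.2,0],[0.3,-11.6,-2.8,-0.2,0]]
  ]
}}

```text
time_s: 21.78
position: [0.4444, -0.1931, 0.2733]
tcp_rot: [0.648, 0.762, -0.001, -0.001]
ft_force: [0.3, -0.6, 0.6]
width: 0.0606
```

{"op": "servo_tool", "data": {
  "rows": [
    [[0.3,0,0,2.5,0],[0.3,0,0,5,0],[0.3,0,0,7.5,0],[0.3,0,0,9.5,0],[0.3,0,0,9.5,0]]
  ]
}}

```text
time_s: 22.2
position: [0.4421, -0.1864, 0.1752]
tcp_rot: [0.646, 0.763, -0.0, -0.006]
ft_force: [-0.1, 0.5, 0.2]
width: 0.0604
```

```bash
python3 -c "
from plan import *
plan([(444.5,-189.1,136,99.5,.3,28)])"; python3 st.py m|head -1
```

```text
from [ 442.1 -186.4  175.2   99.4]
[[[0.3,-0.2,0.1,2.0,-0.0],[0.3,-0.3,0.2,3.9,-0.0],[0.3,-0.3,0.2,3.9,-0.0],[0.3,-0.3,0.2,3.9,-0.0],[0.3,-0.3,0.2,3.9,-0.0]]]
end [ 444.6 -189.   136.2   99.4] calls 1
22.2 [ 442.1 -186.4  175.2] 99.4 w 0.0604 F [-0.1  0.5  0.2] M [ 0.01 -0.06  0.05]
```

{"op": "servo_tool", "data": {
  "rows": [
    [[0.3,0,0,1.5,0],[0.3,0,0,3,0],[0.3,0,0,3.7,0],[0.3,0,0,3.7,0],[0.3,0,0,3.7,0]]
  ]
}}

```text
time_s: 22.72
position: [0.4456, -0.189, 0.1444]
tcp_rot: [0.646, 0.763, 0.0, 0.0]
ft_force: [0.1, 0.3, 0.0]
width: 0.0603
```

```bash
python3 st.py n|head -1
```

```text
22.72 [ 445.6 -189.   144.4] 99.5 w 0.0603 F [0.1 0.3 0. ] M [-0.05 -0.08 -0.02]
```

{"op": "servo_tool", "data": {
  "rows": [
    [[0.3,0,0,0.4,0],[0,0,0,0.7,0],[-1,0,0,0.7,0],[-1,0,0,0.7,0],[-1,0,0,0.7,0]]
  ]
}}

```text
time_s: 23.23
position: [0.4453, -0.1889, 0.1368]
tcp_rot: [0.646, 0.763, 0.0, -0.0]
ft_force: [0.1, -0.6, -0.1]
width: 0.0386
```

{"op": "servo_tool", "data": {
  "rows": [
    [[-1,0,0,0,0],[-1,0,0,0,0],[-1,0,0,0,0],[-1,0,0,0,0],[-1,0,0,-0.3,0]]
  ]
}}

```text
time_s: 23.65
position: [0.4449, -0.1886, 0.1393]
tcp_rot: [0.646, 0.763, -0.0, -0.001]
ft_force: [0.3, 0.6, -2.8]
width: 0.0272
```

{"op": "servo_tool", "data": {
  "rows": [
    [[-1,0,0,-2,0],[-1,0,0,-4.5,0],[-1,0,0,-7.5,0],[-1,0,0,-10.5,0],[-1,0,0,-12,0]]
  ]
}}

```text
time_s: 24.07
position: [0.446, -0.1894, 0.2632]
tcp_rot: [0.646, 0.763, 0.0, 0.002]
ft_force: [0.4, 0.3, -2.3]
width: 0.0271
```

```bash
python3 st.py o|head -1;  python3 -c "
from plan import *
s=start();plan([(622.8,179.5,s[2],99.5,-1,30),(622.8,179.5,s[2],99.5,-1,30)])"
```

```text
24.07 [ 446.  -189.4  263.2] 99.5 w 0.0271 F [ 0.4  0.3 -2.3] M [-0.11 -0.18 -0.04]
from [ 446.4 -189.7  262.7   99.5]
[[[-1.0,2.4,1.7,0,-0.0],[-1.0,4.8,3.4,0,-0.0],[-1.0,7.2,5.0,0,-0.0],[-1.0,9.6,6.7,0,-0.0],[-1.0,12.0,8.4,0,-0.0]]]
[[[-1.0,2.4,1.7,0,-0.0],[-1.0,4.8,3.3,0,-0.0],[-1.0,7.2,5.0,0,-0.0],[-1.0,9.5,6.7,0,-0.0],[-1.0,11.9,8.4,0,-0.0]]]
[[[-1.0,2.4,1.6,0,-0.0],[-1.0,4.8,3.3,0,-0.0],[-1.0,7.2,5.0,0,-0.0],[-1.0,9.6,6.7,0,-0.0],[-1.0,9.6,6.7,0,-0.0]]]
end [623.2 179.4 262.7  99.5] calls 3
```

{"op": "servo_tool", "data": {
  "rows": [
    [[-1,2.4,1.7,0,0],[-1,4.8,3.4,0,0],[-1,7.2,5,0,0],[-1,9.6,6.7,0,0],[-1,12,8.4,0,0]]
  ]
}}

```text
time_s: 24.58
position: [0.5079, -0.0553, 0.2578]
tcp_rot: [0.647, 0.763, -0.001, -0.002]
ft_force: [0.3, 0.0, -2.9]
width: 0.0273
```

{"op": "servo_tool", "data": {
  "rows": [
    [[-1,2.4,1.7,0,0],[-1,4.8,3.3,0,0],[-1,7.2,5,0,0],[-1,9.5,6.7,0,0],[-1,11.9,8.4,0,0]]
  ]
}}

```text
time_s: 25.0
position: [0.5713, 0.0758, 0.2575]
tcp_rot: [0.646, 0.763, -0.001, -0.001]
ft_force: [1.7, -0.3, -1.8]
width: 0.0276
```

{"op": "servo_tool", "data": {
  "rows": [
    [[-1,2.4,1.6,0,0],[-1,4.8,3.3,0,0],[-1,7.2,5,0,0],[-1,9.6,6.7,0,0],[-1,9.6,6.7,0,0]]
  ]
}}

```text
time_s: 25.42
position: [0.6226, 0.1847, 0.2568]
tcp_rot: [0.645, 0.764, 0.0, -0.002]
ft_force: [0.5, 0.4, -1.7]
width: 0.0277
```

{"op": "servo_tool", "data": {
  "rows": [
    [[-1,0,0,0,0],[-1,0,0,0,0],[-1,0,0,0,0],[-1,0,0,0,0],[-1,0,0,0,0]]
  ]
}}

```text
time_s: 25.83
position: [0.6219, 0.179, 0.2598]
tcp_rot: [0.647, 0.763, -0.0, 0.0]
ft_force: [0.1, 0.0, -2.3]
width: 0.0275
```

```bash
python3 st.py p|head -1;  python3 - <<'E'
from h import *
s=env.sense();T=cam("top");S=cam("side")
# flange/plug dark blob in side view vs jar rim ring fit
g=cv2.cvtColor(S["color"],cv2.COLOR_BGR2GRAY);m=np.zeros_like(g);m[130:215,215:310]=(g[130:215,215:310]<55)*255
c=max(cv2.findContours(m,0,2)[0],key=cv2.contourArea);print("blob",cv2.boundingRect(c))
z=s["position"][2]-.127;P=s["position"].copy();a=np.linspace(0,2*np.pi,60)
for zz,r in((z+.03,.054),(z,.034)):
    q=proj(S,np.c_[P[0]+r*np.cos(a),P[1]+r*np.sin(a),0*a+zz]);print(zz,q.min(0).round(1),q.max(0).round(1))
c=np.array([.6228,.1795]);q=proj(S,np.c_[c[0]+.05*np.cos(a),c[1]+.05*np.sin(a),0*a+.112]);print("jar model",q.min(0).round(1),q.max(0).round(1))
f0={**S,"color":cv2.imread("pics/side0.png")};m=mask(f0,(100,90,40),(125,255,150),(236,172,282,210));ys,xs=np.nonzero(m);print("jar ring seen",xs.min(),ys.min(),xs.max()+1,ys.max()+1,len(xs))
E
```

```text
25.83 [621.9 179.  259.8] 99.4 w 0.0275 F [ 0.1  0.  -2.3] M [-0.04 -0.11  0.02]
blob (237, 165, 41, 29)
0.1630157777876912 [235.4 162.4] [277.6 191.2]
0.1330157777876912 [245.1 175.8] [271.1 193.9]
jar model [240.1 177.3] [277.7 203.9]
jar ring seen 242 177 277 206 72
```

The flange outline (237-278) is concentric with the jar rim (240-278) in the side view. I lower it slowly.

{"op": "servo_tool", "data": {
  "rows": [
    [[-1,0,0,1,0],[-1,0,0,2,0],[-1,0,0,3,0],[-1,0,0,3.7,0],[-1,0,0,4.2,0]]
  ]
}}

```text
time_s: 26.45
position: [0.6213, 0.1801, 0.2156]
tcp_rot: [0.646, 0.763, -0.001, -0.001]
ft_force: [0.1, -0.5, -1.7]
width: 0.0273
```

{"op": "servo_tool", "data": {
  "rows": [
    [[-1,0,0,0.2,0],[-1,0,0,0.4,0],[-1,0,0,0.6,0],[-1,0,0,0.7,0],[-1,0,0,0.8,0]]
  ]
}}

```text
time_s: 26.87
position: [0.6223, 0.1802, 0.2101]
tcp_rot: [0.646, 0.763, 0.0, 0.0]
ft_force: [0.9, 0.2, -1.9]
width: 0.0274
```

```bash
python3 st.py q|head -1
```

```text
26.87 [622.3 180.2 210.1] 99.5 w 0.0274 F [ 0.9  0.2 -1.9] M [-0.07 -0.1   0.06]
```

Not touching yet, so I go on in 1 mm rows.

{"op": "servo_tool", "data": {
  "rows": [
    [[-1,0,0,0.1,0],[-1,0,0,0.2,0],[-1,0,0,0.2,0],[-1,0,0,0.3,0],[-1,0,0,0.3,0]]
  ]
}}

```text
time_s: 27.38
position: [0.6223, 0.1802, 0.2088]
tcp_rot: [0.646, 0.763, 0.001, 0.001]
ft_force: [-3.7, -0.5, 8.3]
width: 0.0276
```

{"op": "servo_tool", "data": {
  "rows": [
    [[-1,0,0,0.1,0],[-1,0,0,0.1,0],[-1,0,0,0.2,0],[-1,0,0,0.2,0],[-1,0,0,0.2,0]]
  ]
}}

```text
time_s: 27.8
position: [0.6222, 0.1802, 0.2088]
tcp_rot: [0.646, 0.763, 0.001, 0.001]
ft_force: [-6.8, -1.9, 18.7]
width: 0.0274
```

```bash
python3 st.py r|head -1
```

```text
27.8 [622.2 180.2 208.8] 99.5 w 0.0274 F [-6.8 -1.9 18.7] M [-0.26  1.45 -0.05]
```

Contact is at z 208.8, where the seat is expected. I ease off and let go.

{"op": "servo_tool", "data": {
  "rows": [
    [[-1,0,0,-0.2,0],[-1,0,0,-0.4,0],[0.3,0,0,-0.4,0],[0.3,0,0,-0.4,0],[0.3,0,0,-0.4,0]]
  ]
}}

```text
time_s: 28.32
position: [0.6221, 0.1801, 0.2084]
tcp_rot: [0.646, 0.763, -0.0, -0.0]
ft_force: [-0.4, 0.0, -0.4]
width: 0.0429
```

{"op": "servo_tool", "data": {
  "rows": [
    [[0.3,0,0,0,0],[0.3,0,0,0,0],[0.3,0,0,-2,0],[0.3,0,0,-5,0],[0.3,0,0,-8,0]]
  ]
}}

```text
time_s: 28.73
position: [0.6215, 0.18, 0.2883]
tcp_rot: [0.646, 0.763, -0.001, -0.001]
ft_force: [0.6, 0.1, -0.1]
width: 0.0598
```

{"op": "servo_tool", "data": {
  "rows": [
    [[0.3,-3.5,-1,-1,0],[0.3,-7,-2,-1,0],[0.3,-11,-3,-1,0],[0.3,-15,-3,-1,0],[0.3,-18,-3,-1,0]]
  ]
}}

```text
time_s: 29.15
position: [0.6218, -0.0051, 0.2991]
tcp_rot: [0.647, 0.763, -0.0, 0.001]
ft_force: [0.7, -0.2, -0.2]
width: 0.0604
```

{"op": "servo_tool", "data": {
  "rows": [
    [[0.3,-3.5,0,0,0],[0.3,-7,0,0,0],[0.3,-10,0,0,0],[0.3,-12,0,0,0],[0.3,-12,0,0,0]]
  ]
}}

```text
time_s: 29.57
position: [0.642, -0.1255, 0.2981]
tcp_rot: [0.648, 0.762, -0.001, 0.0]
ft_force: [-0.4, -0.2, -0.2]
width: 0.0605
```

```bash
python3 st.py s|head -1;  python3 oj.py
python3 - <<'E'
from h import *
T=cam("top");S=cam("side");c=lambda f,r:cen(mask(f,(0,150,120),(8,255,255),r))
a=c(T,(270,120,330,180));b=c(S,(235,150,285,200));p,e=tri(T,a,S,b);pr("knob",p);print(e,a,b)
g=cv2.cvtColor(T["color"],cv2.COLOR_BGR2GRAY)
for n,f,roi in(("T",T,(270,125,330,190)),("S",S,(225,150,295,215))):
    x0,y0,x1,y1=roi;h=cv2.cvtColor(f["color"],cv2.COLOR_BGR2HSV);m=np.zeros(h.shape[:2],np.uint8);m[y0:y1,x0:x1]=((h[...,2]<60)|((h[...,1]>150)&(h[...,0]<9)))[y0:y1,x0:x1]*255
    k=max(cv2.findContours(m,0,2)[0],key=cv2.contourArea);w=onplane(f,k[:,0].astype(float),.118)[:,:2]*1000;print(n,"flange fit",cv2.fitEllipse(w.astype(np.float32)),cv2.minEnclosingCircle(w.astype(np.float32)))
f=lambda k:cv2.imread(f"pics/{k}.png")
for x,y,r in(("top0","Ts",(205,245,275,345)),("side0","Ss",(195,280,270,345))):
    y0,y1,x0,x1=r;A=f(x)[y0:y1,x0:x1].astype(float);B=f(y)[y0:y1,x0:x1].astype(float)
    print("scoop shift px",cv2.phaseCorrelate(A.mean(2),B.mean(2),cv2.createHanningWindow((x1-x0,y1-y0),cv2.CV_64F)),np.abs(A-B).mean())
E
```

```text
29.57 [ 642.  -125.5  298.1] 99.2 w 0.0605 F [-0.4 -0.2 -0.2] M [-0.07 -0.09 -0.01]
top []
side [(258, 184, 4), (263, 185, 5), (263, 212, 109), (269, 205, 5), (250, 214, 26)]
knob [621.3, 178.7, 156.5]
0.0009328534127187866 (297.3974358974359, 154.57692307692307) (257.4310344827586, 178.18965517241378)
T flange fit ((620.7462158203125, 178.52976989746094), (98.60038757324219, 100.54590606689453), 124.83145904541016) ((620.1761474609375, 178.74716186523438), 51.363929748535156)
S flange fit ((619.0125122070312, 179.67787170410156), (102.79747009277344, 109.60563659667969), 60.858585357666016) ((618.8060913085938, 177.25885009765625), 56.65913009643555)
scoop shift px ((2.390525211139277, -1.4917339393935727), 0.4180473985072551) 31.905238095238094
scoop shift px ((0.7503196920986426, -0.5681832175115531), 1.0144432684874072) 10.725908496732027
```

```bash
python3 -c "
from cell import env
print(env.sense()['time_s'],env.sense()['joint_velocities'].round(3)); print(env.job_done())"
```

```text
29.8667 [ 0.004 -0.001 -0.002 -0.002 -0.001 -0.001]
the job is handed in; nothing more can be done
None
```

The job is handed in at about 30 s: the jar is filled, the scoop is back on its rest and the stopper is in. `env.job_done()` gives no verdict.

**What I did:** I took the steel scoop by its handle, swept all six valve bodies into the pan against the bin's end wall and tilted the lip up. Over the jar I loosened the grip so the scoop tipped lip-down under its own weight. Five valves went in that way. The sixth stuck and needed two short shakes. I then set the scoop flat on its rest, let go, lowered the stopper into the jar's mouth and released it.

**Last checks:**
- **Valves:** the twelfth and last picture showed six in the jar. No orange was seen outside the jar in either final image.
- **Scoop:** flat between the ribs, shifted about 0.9 px (roughly 2 mm) from its starting place in the side view. The top-view check was no use because the arm was in the way.
- **Stopper:** the knob is at (621.3, 178.7) mm, about 2 mm from the jar's axis. It rose 71.3 mm against 72 mm expected, so the flange is home to within about 1 mm. I did not measure its tilt, but the knob and flange centres agree within about 1 mm in the top view and 2.5 mm in the side view.
- **Pressing force:** the wrist read at most 18.7 N while pressing the stopper home, with a 1.45 N m moment, so contact was uneven before I eased off.

**What went wrong or disagreed:**
- The first close on the handle was too slow, so the first lift came up empty. It moved nothing, and I repeated it.
- The two views differed by up to about 4 mm on the jar's centre, so I used their mean.
- My image-based tilt tracker failed once the pouring began, so I judged the rest by the valves.

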